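Seat the jug on its warming base and hold the strainer ready over it

ROBOT

A 7-joint arm with a two-finger parallel gripper is mounted at the origin on the work surface. World frame = base frame: x ahead of the robot, y to its left, z up, the work surface at z = 0. Lengths are in m, angles in rad, forces in N, time in s.
With the tool pointing down it reaches from about 0.4 to 0.85 m from the base axis. Payload 4.5 kg.
Tool frame: the origin (TCP) lies at the very end of the fingers, on their centre line; the grasp point (between the pads) lies 19 mm behind it; z points along the fingers, y is the line along which they close (so a half turn about z gives the same grasp; the last joint's range is limited). The gripper opens to 85 mm and grips with 20 to 120 N. Pads are 22 mm wide; open, the fingers measure 114 mm over their backs; the gripper's body (76 mm by 85 mm) begins 54 mm behind the grasp point. The pads swing forward as they close: fully open they stand 13 mm farther back than shut.
Start: joints at [1.182, 0.689, -0.195, 1.565, 0.157, 0.902, -0.215], TCP at [0.256, -0.57, 0.196] pointing down, gripper open.
Joint ranges: [-3.01, 3.01], [-0.46, 2.08], [-1.47, 1.51], [0.13, 2.56], [-1, 4.14], [0.04, 2.09], [-2.66, 2.66]. Speed limits (rad/s): [2.57, 2.57, 3.14, 3.14, 3.14, 3.14, 3.14].

INTERFACE

Orientations are given as a unit quaternion [w, x, y, z].
In Python, from workcell import read_state, read_camera, camera_model, close_job, search_frame, tip_of gives the robot as it stands. The module is installed in compiled form; this text tells all that it offers.
- The arm moves only by the shell command python3 -m crank 'ROWS' [OPENING] [FORCE]. ROWS is JSON, a list that holds one entry, the list of rows, each a list of 4 numbers: the shift along the tool's x, y, z in cm, then the turn about the tool's z in rad. A call has 1 to 10 rows; each row shifts and turns the commanded pose from where the row before left it, along the tool's axes as they then stand; what a row does not reach is not made up. A row lasts 1/10 s, in which the tool goes at most 50 mm and 8.59 degrees, less where a joint would pass 70% of its speed; a pose out of reach is approached as far as the arm can. A call with a gripper value outside its range is refused whole. OPENING is the finger opening in cm, from 0 to 8.54, set as the call begins (- or left out, the last holds). The fingers move at their own pace and stop on an object; FORCE is the grip in N (left out, the last holds). Time passes only in rows, so rows that do not move let the fingers close. It gives the time, the measured TCP pose, the force, the opening and the grip force at its end, in the units of the state.
- read_state(): the state, without advancing time (a new reading comes with each control period).
- read_camera(name): name is "side" or "top" or "wrist"; returns the picture (420x560x3 uint8, red, green, blue); there is no depth.
- camera_model(name): a dict with "mtx" (3x3 intrinsics, pixels), "D" ([k1, k2, p1, p2, k3] as OpenCV has them; the pictures are not rectified), "camera_from_world" (4x4, takes a point from world to camera coordinates); the wrist camera has in their place "mount" (4x4, takes a point from camera to tool coordinates, whose origin is the TCP and whose axes are the flange's). Camera axes: x right, y down, z forward; pixel columns grow to the right and rows downward; lengths in m; the calibration is good to about 2 mm. A picture is of the moment at which its call begins: read the wrist's pose just before it. camera_model takes no time and is no camera call.
- close_job(): hands the job in; it is judged then, once.
Trained networks look in the newest picture that a camera, given by its name, has taken for a name from the list of things; names that differ only in an ending like _2 or _b are one class to them, and where a whole thing is asked for, a point or a joint stands for the part that bears it (a point fixed in the world has none). Each returns a list of dicts, best first, with "confidence" (0 to 1); they miss things now and then, are a little off and sometimes report something else, mostly with a low value. They report only what shows in the picture. A call takes as long as a camera call.
- search_frame(camera, target): "box" ([left, top, width, height] in pixels, round what is visible of it).
- tip_of(camera, target): "centre" ([column, row] in pixels: a listed point, or the origin of a listed thing).
The state is a dict: "time_s": time; "joint_positions": joint angles; "joint_velocities": joint speeds; "effort": joint torques, N m; "tcp_pos": TCP position; "eef_rot": TCP orientation; "contact_force": force on the tool from outside, world axes, zero at the start; "moment": the same for the moment, N m; "width": opening from 0.0 (shut) to 1.0 (fully open); "grasp_force": force on a finger pad.
Only numpy, scipy, OpenCV 4.12 (cv2) and the standard library are available. Lean on these libraries where they do the work, as an engineer would, in place of code of your own. Each camera call takes 0.05 s, during which the arm holds its last target. There are 200 camera calls.

TASK

Set the white jug on the warming base so that its foot drops fully home over the two pegs (lower it, don't let it fall), and let go of it. Then draw the strainer up out of its wooden stand by the handle, turn it level with its hollow side up, and hold it centred over the jug's mouth, a few centimetres above it and touching nothing but the gripper; the job finishes while you are still holding it there. Keep the jug upright and leave everything else where it is.

Things in the scene. Friction and masses are not known exactly. Their poses are not given: they have to be found in the camera images.
- jug: Loose white jug, 0.35 kg, upright. Square steel foot 60 x 60, z 0 to 14; round body 58 across up to the rim at z = 100, wall 4 (grasp across it along the jug's x at z = 75 to 80). Loop handle on +y, out to y = 59, z 35 to 93; small spout lip on -y. Two holes through the foot, 13 in diameter, 14 deep, at y = +18 and -18, x = 0. Origin: centre of the underside, z up. Fits either way round.
- jug_rim (a point): Centre of the jug's mouth, at rim height (100 above the jug's origin).
- base: Fixed warming base, white block 110 x 110 with a dark steel top at z = 30 and a black dial on its -x side. On the top two steel pegs, 9 in diameter, at y = +18 and -18 (x = 0), 12 high, the upper 6 tapered to 4 in diameter. Origin: centre of the underside, z up. The seated jug's origin is at z = 30 above it, jug y along base y (either way).
- caddy: Fixed dark wooden stand: foot plate 80 (x) x 120 (y) x 8, upright open-topped pocket 48 (x) x 94 (y) outside, 36 x 82 inside, rim at z = 62, inner floor at z = 8. Origin: centre of the underside. The strainer stands in the pocket, handle up, its axes along the stand's (a few degrees of play).
- strainer: Loose strainer, 0.14 kg, 192 long; z along the handle (up as it stands). Origin: underside centre of its steel foot plate, 22 (x) x 44 (y) x 4. Round mesh basket 73 across centred at z = 52, bottom at x = -14, open mouth at x = +14 facing +x. Wooden handle 18 wide (y) x 13 thick (x), centred at x = 7, z 102 to 192. Level, hollow side up: +x points up. In the stand: origin 8 above the stand's.
- strainer_mouth (a point): Centre of the strainer's open mouth, at (14, 0, 52) in the strainer's frame. The basket reaches 28 below the mouth when held level.
- strainer_grip (a point): Point in the middle of the handle's thickness, at (7, 0, 150) in the strainer's frame; a good place to pinch across the handle's 18 mm width (along strainer y): the handle's end, 42 above, then clears a gripper's palm at any lean.
- spice_jar: Bystander, leave alone: closed amber glass jar with a steel cap, 44 across, 85 high. Origin: centre of its underside.
- apple: Bystander, leave alone: red apple, 72 across, 64 high. Origin: centre of its underside.
- mug: Bystander, leave alone: terracotta mug, 80 across, 85 high, with a handle. Origin: centre of its underside.
- tin: Bystander, leave alone: plain metal tin, 74 across, 75 high. Origin: centre of its underside.
- wood_spoon: Bystander, leave alone: wooden spoon lying flat, 260 long. Origin: centre of its underside.
- dish: Bystander, leave alone: terracotta bowl, 150 across, 45 high. Origin: centre of its underside.
- egg_cup: Bystander, leave alone: turned wooden egg cup, 44 across, 62 high. Origin: centre of its underside.

How it is judged:
By the outcome, as a careful person would: the job done as asked, in the order asked, and still so for the second after the job is handed in, while the arm keeps its last pose, push and grip.
It also fails if it takes over 61 s, if anything falls off the work surface, if the arm or the gripper's body presses on something with over 40 N, if the wrist force passes 120 N, or if a joint passes its speed limit or range.

## Working session

There is one attempt and no reset: what is moved stays moved. The work goes in short steps, Python scripts to look and compute and a shell command to move; the robot and the scene stay as the last step left them, time stands still between calls to the robot, and variables do not carry over. Pictures are saved under pics/ and viewed, at most 10 in all, crops included, and the job is handed in when it is done.

```bash
mkdir -p pics
cat > h.py <<'E'
import numpy as np, cv2, json
from scipy.spatial.transform import Rotation as R
from workcell import *
def tcp():
    s=read_state(); q=s["eef_rot"]; T=np.eye(4); T[:3,:3]=R.from_quat([q[1],q[2],q[3],q[0]]).as_matrix(); T[:3,3]=s["tcp_pos"]; return T
def cfw(name):
    m=camera_model(name)
    if "mount" in m: return m,np.linalg.inv(tcp()@np.array(m["mount"]))
    return m,np.array(m["camera_from_world"])
def ray(name,px,M=None):
    m,C=cfw(name); C=C if M is None else M
    u=cv2.undistortPoints(np.array([[px]],float),np.array(m["mtx"]),np.array(m["D"])).ravel()
    W=np.linalg.inv(C); return W[:3,3],W[:3,:3]@np.array([u[0],u[1],1])
def atz(name,px,z,M=None):
    o,d=ray(name,px,M); return o+d*(z-o[2])/d[2]
def tri(obs):
    A=0;b=0
    for o,d in obs:
        d=d/np.linalg.norm(d); P=np.eye(3)-np.outer(d,d); A=A+P;b=b+P@o
    return np.linalg.solve(A,b)
def proj(name,p,M=None):
    m,C=cfw(name); C=C if M is None else M
    return cv2.projectPoints(np.atleast_2d(np.array(p,float)),cv2.Rodrigues(C[:3,:3])[0],C[:3,3],np.array(m["mtx"]),np.array(m["D"]))[0][:,0]
def shot(name,f): 
    im=read_camera(name); cv2.imwrite("pics/"+f,im[:,:,::-1]); return im
E
python3 - <<'E'
from h import *
np.set_printoptions(precision=4,suppress=True)
a=[shot(n,n+"0.png") for n in("side","top","wrist")]
print(tcp(),read_state())
for n in("side","top","wrist"):
    W=np.linalg.inv(cfw(n)[1]); print(n,W[:3,3],W[:3,2])
for t in["jug","jug_rim","base","caddy","strainer","strainer_grip","strainer_mouth","spice_jar","apple","mug","tin","wood_spoon","dish","egg_cup"]:
    for n in("side","top"):
        r=tip_of(n,t)[:2]; 
        print(t,n,[(np.round(x["centre"],1).tolist(),round(x["confidence"],2)) for x in r], atz(n,r[0]["centre"],{"jug_rim":.1}.get(t,0)) if r else "")
E
```

```text
[[ 0.9119  0.4103 -0.0007  0.2561]
 [ 0.4103 -0.9119  0.0013 -0.5695]
 [-0.0001 -0.0015 -1.      0.1955]
 [ 0.      0.      0.      1.    ]] {'time_s': 0.15, 'joint_positions': array([ 1.1818,  0.6898, -0.1945,  1.5661,  0.1573,  0.9025, -0.2151]), 'joint_velocities': array([ 0.0007, -0.0034, -0.0015, -0.0034,  0.0005, -0.0002,  0.0019]), 'effort': array([ -0.0014, -53.9933,  -1.2684, -15.8718,   0.0093,   0.0065,
         0.    ]), 'tcp_pos': array([ 0.2561, -0.5695,  0.1955]), 'eef_rot': array([-0.0007,  0.9777,  0.2098, -0.0002]), 'contact_force': array([ 0.2388, -0.404 ,  0.1159]), 'moment': array([-0.0237,  0.0294, -0.0093]), 'grasp_force': 0.0, 'width': 0.9956484151872957}
side [-0.0562  0.6934  1.1809] [ 0.4693 -0.4854 -0.7377]
top [0.3974 0.0163 1.3413] [ 0.1644 -0.0063 -0.9864]
wrist [ 0.3158 -0.5429  0.3732] [-0.2397 -0.1055 -0.9651]
jug side [([264.0, 316.6], 0.87), ([239.4, 196.1], 0.67)] [0.4731 0.2268 0.    ]
jug top [([206.7, 254.9], 0.69)] [0.4638 0.2315 0.    ]
jug_rim side [([261.4, 298.2], 0.8)] [0.4689 0.2337 0.1   ]
jug_rim top [([200.9, 250.2], 0.86)] [0.4717 0.
[... 1026 characters left out ...]
 0.2294 0.    ]
mug side [([315.1, 181.2], 0.78), ([332.7, 290.2], 0.54)] [ 0.6992 -0.2399  0.    ]
mug top [([354.1, 185.8], 0.83)] [ 0.6943 -0.2221  0.    ]
tin side [([237.9, 200.3], 0.89)] [ 0.8229 -0.0152  0.    ]
tin top [([288.3, 144.4], 0.68)] [ 0.824  -0.0105  0.    ]
wood_spoon side [([175.1, 359.0], 0.55)] [0.55   0.4629 0.    ]
wood_spoon top [([133.1, 221.4], 0.88)] [0.5609 0.4655 0.    ]
dish side [([376.9, 157.6], 0.75)] [ 0.6182 -0.4654  0.    ]
dish top [([430.9, 214.7], 0.86)] [ 0.6088 -0.4636  0.    ]
egg_cup side [([362.0, 263.5], 0.55), ([379.4, 159.8], 0.46)] [ 0.389  -0.0791  0.    ]
egg_cup top [([383.7, 247.8], 0.48), ([308.5, 282.5], 0.44)] [ 0.5009 -0.3138  0.    ]
```

Run:
```python
import cv2
s=cv2.imread("pics/side0.png");t=cv2.imread("pics/top0.png")
cv2.imwrite("pics/s1.png",cv2.resize(s[110:370,140:480],(784,600),interpolation=cv2.INTER_CUBIC))
cv2.imwrite("pics/t1.png",cv2.resize(t[110:310,170:436],(798,600),interpolation=cv2.INTER_CUBIC))
```

```text
(no output)
```

View pics/s1.png

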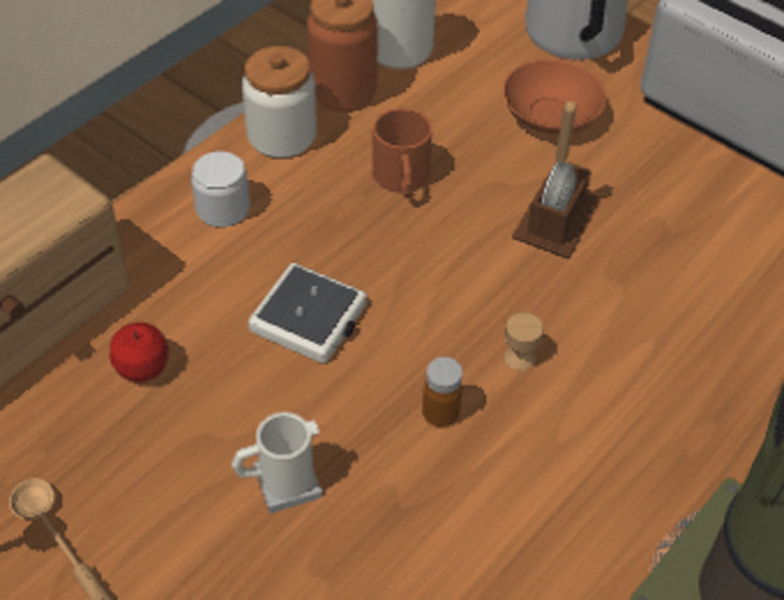

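View pics/t1.png

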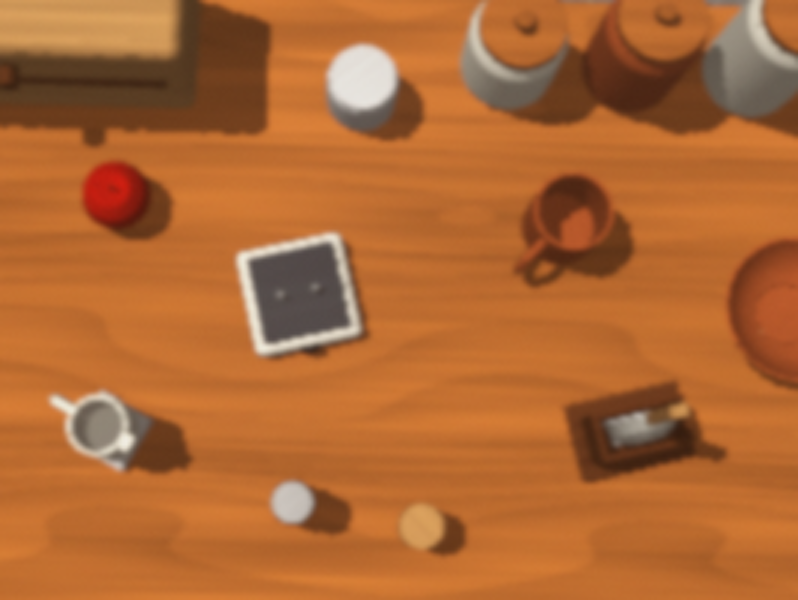

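The side view shows the jug at (264,306) px with its handle to the left, the base at (274,243), the strainer in its stand at (380,195), and the egg cup at (367,255). The top view shows the jug at (203,251), the base at (270,208), the caddy at (381,254), and the two pegs at about (263,208) and (275,206). The jug's handle points to the upper left.

Run:
```python
from h import *
np.set_printoptions(precision=4,suppress=True)
top=lambda p:(170+p[0]/3-.33,110+p[1]/3-.33)
sd=lambda p:(140+p[0]*340/784-.28,110+p[1]*260/600-.28)
B=np.array([atz("top",top(p),.03) for p in[(236,254),(340,233),(363,334),(260,355)]]);print("base top",B,B.mean(0))
for i in range(4): d=B[(i+1)%4]-B[i];print(np.linalg.norm(d),np.degrees(np.arctan2(d[1],d[0]))%90)
Bs=np.array([atz("side",sd(p),.03) for p in[(294,264),(369,301),(325,349),(249,318)]]);print("base side",Bs.mean(0))
for i in range(4): d=Bs[(i+1)%4]-Bs[i];print(np.linalg.norm(d),np.degrees(np.arctan2(d[1],d[0]))%90)
print("pegs",[atz("top",top(p),.042) for p in[(280,294),(316,287)]],[atz("side",sd(p),.042) for p in[(314,290),(300,310)]])
print("jug handle, spout",[atz("top",top(p),z) for p,z in[((53,400),.09),((127,441),.1)]],[atz("side",sd(p),z) for p,z in[((236,460),.07),((316,427),.1)]])
C=np.array([atz("top",top(p),.008) for p in[(566,406),(676,382),(588,482)]]);print("caddy",C)
for a,b in((0,1),(0,2)):d=C[b]-C[a];print(np.linalg.norm(d),np.degrees(np.arctan2(d[1],d[0]))%90)
print("hand",tri([ray("side",sd((570,105))),ray("top",top((680,409)))]), "bask",[tri([ray("side",[378.5,189.4]),ray("top",[379.3,247.5])])],tri([ray("side",[387,163.4]),ray("top",[392.9,249.8])]))
```

```text
base top [[ 0.6512  0.1091  0.03  ]
 [ 0.6763  0.003   0.03  ]
 [ 0.5722 -0.0231  0.03  ]
 [ 0.5478  0.0807  0.03  ]] [0.6119 0.0424 0.03  ]
0.10896004589370938 13.337094577884358
0.10730360147991085 14.095685363239738
0.10660002434829914 13.24485010957035
0.10718927355464344 15.358465477443804
base side [0.6057 0.0494 0.03  ]
0.1114735490165492 9.633445275369013
0.0901456082644929 6.3576578951795994
0.10410140245413017 15.541478462954128
0.10075187551063688 11.211157049121525
pegs [array([0.609 , 0.0622, 0.042 ]), array([0.6172, 0.026 , 0.042 ])] [array([0.6131, 0.0324, 0.042 ]), array([0.6041, 0.0665, 0.042 ])]
jug handle, spout [array([0.4919, 0.2745, 0.09  ]), array([0.4543, 0.2001, 0.1   ])] [array([0.4966, 0.2757, 0.07  ]), array([0.4482, 0.2012, 0.1   ])]
caddy [[ 0.5067 -0.2337  0.008 ]
 [ 0.5346 -0.3473  0.008 ]
 [ 0.4301 -0.2559  0.008 ]]
0.11693948990302593 13.788463499157686
0.07974062928989452 16.206909117042272
hand [ 0.491  -0.2992  0.1969] bask [array([ 0.4943, -0.2854,  0.0678])] [ 0.4834 -0.2958  0.1725]
```

```bash
cat >> h.py <<'E'
def plan(p,yaw=None):
    "total shift in present tool axes (cm) and turn (rad) to reach world p with tool-x yaw (deg)"
    T=tcp(); d=T[:3,:3].T@(np.array(p)-T[:3,3])*100
    y0=np.degrees(np.arctan2(T[1,0],T[0,0])); t=0 if yaw is None else -np.radians((yaw-y0+180)%360-180)
    print("shift",d.round(2),"turn",round(t,3),"yaw",y0.round(2),"tilt z",T[:3,2].round(4))
E
python3 -m crank '[[[0,0,-4,0],[0,0,-4,0],[0,0,-4,0],[4.1,-2.8,0,0],[4.1,-2.8,0,0],[4.1,-2.8,0,0],[4.1,-2.8,0,0],[4.1,-2.8,0,0],[4.1,-2.8,0,0],[4.1,-2.8,0,0]]]'
python3 -m crank '[[[0,0,0,0],[0,0,0,0]]]' >/dev/null
python3 - <<'E'
from h import *
im=shot("wrist","w1.png"); M=cfw("wrist")[1]; np.save("M1.npy",M); print(tcp(),read_state()["joint_positions"])
for t in["caddy","strainer","strainer_grip","strainer_mouth"]:
    print(t,[(np.round(x["centre"],1),round(x["confidence"],2)) for x in tip_of("wrist",t)[:2]])
plan([.6,.04,.32])
E
```

```text
time_s: 2.55
tcp_pos: [0.4385, -0.2717, 0.3165]
eef_rot: [0.0, 0.978, 0.21, 0.0]
contact_force: [1.4, -1.0, -0.4]
width: 0.999
grasp_force: 0.0
[[ 9.11846690e-01  4.10530677e-01 -4.20525072e-04  4.37473742e-01]
 [ 4.10530258e-01 -9.11846604e-01 -8.23918250e-04 -2.73871808e-01]
 [-7.21698076e-04  5.78648863e-04 -9.99999572e-01  3.16253542e-01]
 [ 0.00000000e+00  0.00000000e+00  0.00000000e+00  1.00000000e+00]] [ 0.64022404  0.41004605 -0.25823797  1.71180903  0.11974171  1.03514808
 -0.80653724]
caddy [(array([310.4, 149.6]), 0.89), (array([317.2, 143.8]), 0.56)]
strainer [(array([307.8, 153.4]), 0.81)]
strainer_grip [(array([325.8, 153.7]), 0.69)]
strainer_mouth [(array([316.5, 142.2]), 0.58), (array([307.5, 153.4]), 0.42)]
shift [ 27.73 -22.12  -0.41] turn 0 yaw 24.05 tilt z [-4.e-04 -5.e-04 -1.e+00]
```

View pics/w1.png

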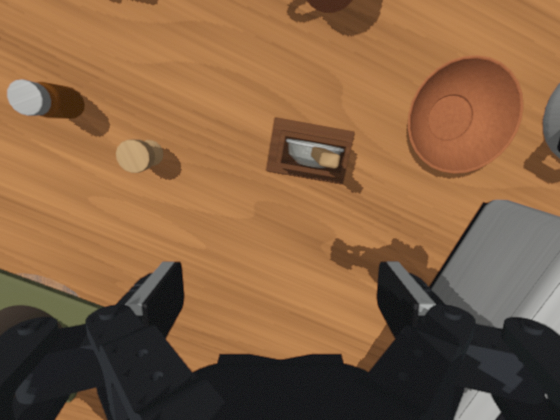

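The wrist view shows the caddy plate around (267–355, 118–185), with the strainer's handle end near (328,158). The egg cup is at (137,155) and the dish at (465,115).

```bash
python3 -m crank '[[[2.95,-3.1,0.75,0],[2.95,-3.1,0.75,0],[2.95,-3.1,0.75,0],[2.95,-3.1,0.75,0],[2.95,-3.1,0.75,0],[2.95,-3.1,0.75,0],[2.95,-3.1,0.75,0],[2.95,-3.1,0.75,0],[0,0,0,0],[0,0,0,0]]]'
python3 - <<'E'
from h import *
im=shot("wrist","w2.png"); M=cfw("wrist")[1]; np.save("M2.npy",M); print(tcp()[:3,3])
for t in["base"]:
    print(t,[(np.round(x["centre"],1),round(x["confidence"],2)) for x in tip_of("wrist",t)[:2]],search_frame("wrist",t)[:1])
c=proj("wrist",[[.612,.044,.03]],M)[0]; print(c)
a=cv2.imread("pics/w1.png")[105:205,250:384]; b=im[:,:,::-1]
x,y=[int(v) for v in c]; x0=max(0,x-75);y0=max(0,y-60);print(x0,y0)
b=b[y0:y0+120,x0:x0+150]
o=np.zeros((600,800,3),np.uint8); A=cv2.resize(a,None,fx=2.8,fy=2.8,interpolation=cv2.INTER_CUBIC);Bm=cv2.resize(b,None,fx=2.8,fy=2.8,interpolation=cv2.INTER_CUBIC)
o[:A.shape[0],:A.shape[1]]=A; o[:Bm.shape[0],379:379+Bm.shape[1]]=Bm
cv2.imwrite("pics/c2.png",o[:340])
E
```

```text
time_s: 4.0
tcp_pos: [0.5512, 0.0496, 0.2557]
eef_rot: [0.0, 0.978, 0.21, -0.0]
contact_force: [0.6, -0.6, 1.1]
width: 0.999
grasp_force: 0.0
[0.55112633 0.04790728 0.25593404]
base [(array([302.3, 134.1]), 0.86)] [{'box': [253.7, 81.0, 102.0, 104.4], 'confidence': 0.68}]
[303.40294426 134.58256286]
228 74
```

View pics/c2.png

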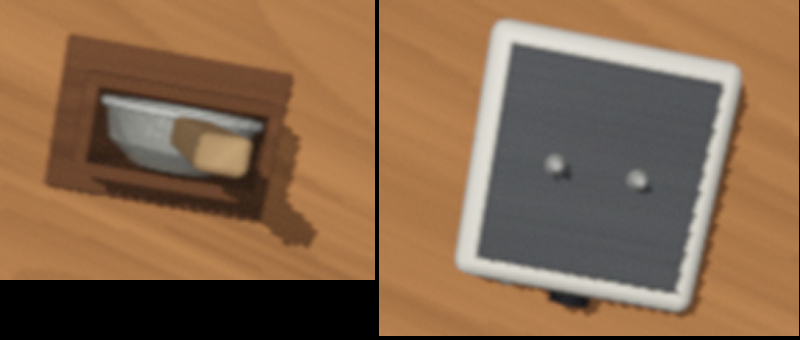

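The crop shows the strainer's flat mouth rim on the side away from the robot, so its +x points away. The base fills the right half, with pegs at crop (556,164) and (637,180).

Run:
```python
from h import *
from scipy.optimize import least_squares
np.set_printoptions(precision=4,suppress=True)
M=np.load("M2.npy"); f=lambda p:(228+(p[0]-379)/2.8-.32,74+p[1]/2.8-.32)
pg=[atz("wrist",f(p),.041,M) for p in[(555,163),(636,179)]]; print(pg,np.mean(pg,0)); d=pg[0]-pg[1];print(np.linalg.norm(d),np.degrees(np.arctan2(d[1],d[0]))-90)
C=np.array([atz("wrist",f(p),.03,M) for p in[(513,43),(723,83),(680,295),(477,258)]]);print(C.mean(0))
for i in range(4): d=C[(i+1)%4]-C[i];print(np.linalg.norm(d),np.degrees(np.arctan2(d[1],d[0]))%90)
M=np.load("M1.npy"); g=lambda p:(250+p[0]/2.8-.32,105+p[1]/2.8-.32)
C=np.array([atz("wrist",g(p),.008,M) for p in[(70,35),(292,73),(262,220),(47,185)]]);print("caddy",C.mean(0))
for i in range(4): d=C[(i+1)%4]-C[i];print(np.linalg.norm(d),np.degrees(np.arctan2(d[1],d[0]))%90)
print("handle top",np.mean([atz("wrist",g(p),.2,M) for p in[(205,132),(250,141),(244,178),(194,170)]],0))
C=np.array([atz("wrist",g(p),.2,M) for p in[(205,132),(250,141),(244,178),(194,170)]]);print(C)
print("rim", [atz("wrist",g(p),.082,M) for p in[(103,95),(262,127)]])
plan([.44,.2,.30],63)
```

```text
[array([0.6086, 0.06  , 0.041 ]), array([0.6166, 0.0259, 0.041 ])] [0.6126 0.043  0.041 ]
0.03502372488371167 13.224961954565089
[0.6122 0.0407 0.03  ]
0.09026564966098989 13.903475663895946
0.09138822406605278 15.316201833482296
0.09284197205397704 13.736188081029269
0.09108994549678458 13.700420205198588
caddy [ 0.4809 -0.3025  0.008 ]
0.11721745116698637 14.806209948472073
0.07825965383844954 15.753685483450909
0.11849034192746022 14.891948112466537
0.07842626706790312 14.82179223781065
handle top [ 0.4873 -0.3003  0.2   ]
[[ 0.4916 -0.2916  0.2   ]
 [ 0.495  -0.3061  0.2   ]
 [ 0.4836 -0.3097  0.2   ]
 [ 0.4792 -0.2938  0.2   ]]
rim [array([ 0.4854, -0.261 ,  0.082 ]), array([ 0.5018, -0.332 ,  0.082 ])]
shift [ -3.93 -18.49  -4.39] turn -0.68 yaw 24.03 tilt z [-0.     -0.0014 -1.    ]
```

```bash
python3 -m crank '[[[-0.8,-3.7,-0.9,0],[-0.8,-3.7,-0.9,0],[-0.8,-3.7,-0.9,0],[-0.8,-3.7,-0.9,0],[-0.8,-3.7,-0.9,0],[0,0,0,-0.136],[0,0,0,-0.136],[0,0,0,-0.136],[0,0,0,-0.136],[0,0,0,-0.136]]]'
python3 -m crank '[[[0,0,0,0],[0,0,0,0]]]' >/dev/null
python3 - <<'E'
from h import *
im=shot("wrist","w3.png"); M=cfw("wrist")[1]; np.save("M3.npy",M); print(tcp()[:3,3])
for t in["jug","jug_rim"]:
    r=tip_of("wrist",t)[:2];print(t,[(np.round(x["centre"],1),round(x["confidence"],2)) for x in r],[atz("wrist",x["centre"],.1 if "rim" in t else 0,M) for x in r])
c=proj("wrist",[[.47,.233,.05]],M)[0]; x0=max(0,int(c[0])-100);y0=max(0,int(c[1])-75);print(x0,y0)
cv2.imwrite("pics/c3.png",cv2.resize(im[y0:y0+150,x0:x0+200,::-1],(800,600),interpolation=cv2.INTER_CUBIC))
E
```

```text
time_s: 5.15
tcp_pos: [0.4394, 0.2, 0.3015]
eef_rot: [0.001, 0.851, 0.525, 0.0]
contact_force: [0.4, -0.3, -0.3]
width: 1.002
grasp_force: 0.0
[0.43912847 0.20091208 0.30131026]
jug [(array([288.9, 142.3]), 0.55)] [array([0.46892739, 0.23248778, 0.        ])]
jug_rim [(array([290.1, 148.3]), 0.84)] [array([0.46703202, 0.23143342, 0.1       ])]
190 68
```

View pics/c3.png

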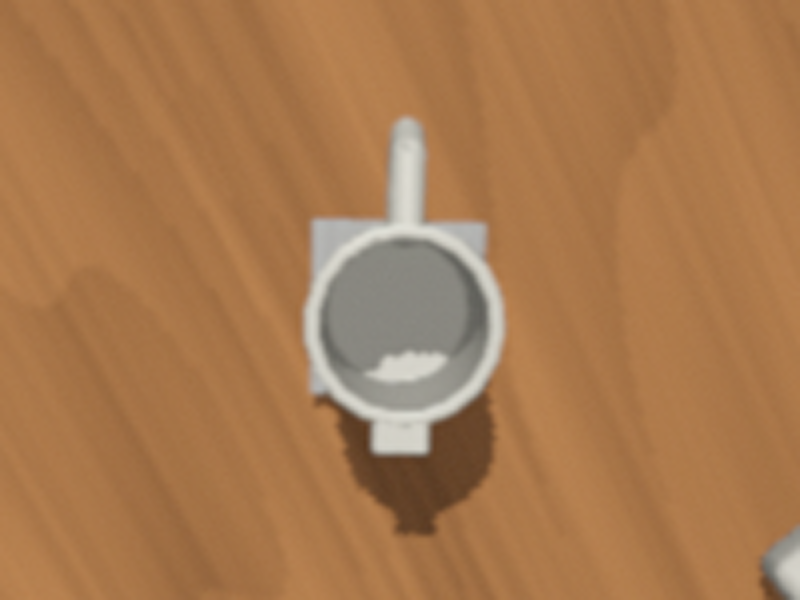

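The crop shows the jug from above, nearly aligned with the tool. The rim centre is at crop (404,322), the handle tip at (407,125) and the spout at (401,452).

Run:
```python
from h import *
np.set_printoptions(precision=4,suppress=True)
M=np.load("M3.npy"); f=lambda p:(190+p[0]/4-.4,68+p[1]/4-.4)
rim=atz("wrist",f((404,322)),.1,M); h=atz("wrist",f((407,150)),.09,M); s=atz("wrist",f((401,452)),.099,M);print(rim,h,s)
for a,b in((h,s),(h,rim),(rim,s)): d=a-b;print(np.degrees(np.arctan2(d[1],d[0])))
a,b=[atz("wrist",f(p),.014,M) for p in[(313,220),(486,224)]];d=b-a;print("foot edge",np.linalg.norm(d),np.degrees(np.arctan2(d[1],d[0]))+90)
m=(a+b)/2; n=np.array([d[1],-d[0],0])/np.linalg.norm(d); print("foot centre",m+n*.03)
plan([*rim[:2],.16],62.5); plan([*rim[:2],.059],62.5)
```

```text
[0.4676 0.2314 0.1   ] [0.49   0.2734 0.09  ] [0.4498 0.1977 0.099 ]
62.02866286878363
61.98469763389449
62.08366146350739
foot edge 0.06012261123255241 61.57779636946593
foot centre [0.467  0.2298 0.014 ]
shift [ 3.97  1.19 14.13] turn 0.009 yaw 63.04 tilt z [ 0.0003 -0.0003 -1.    ]
shift [ 3.97  1.19 24.23] turn 0.009 yaw 63.04 tilt z [ 0.0003 -0.0003 -1.    ]
```

```bash
python3 -m crank '[[[2,0.6,3,0.018],[2,0.6,3,0],[0,0,4,0],[0,0,4,0],[0,0,3,0],[0,0,2.5,0],[0,0,2.5,0],[0,0,1.5,0],[0,0,0.8,0],[0,0,0,0]]]'
python3 -m crank '[[[0,0,0,0],[0,0,0,0],[0,0,0,0],[0,0,0,0],[0,0,0,0],[0,0,0,0]]]' 4 40
python3 - <<'E'
from h import *
plan([.4675,.231,.0585],62)
s=read_state();print(s["width"],s["grasp_force"],s["contact_force"],s["moment"])
E
```

```text
time_s: 6.5
tcp_pos: [0.4675, 0.2317, 0.0575]
eef_rot: [0.0, 0.857, 0.516, -0.001]
contact_force: [0.3, -0.1, 0.5]
width: 0.999
grasp_force: 0.0
time_s: 7.1
tcp_pos: [0.4689, 0.2321, 0.0596]
eef_rot: [0.0, 0.857, 0.516, 0.001]
contact_force: [-1.1, -0.8, 5.9]
width: 0.626
grasp_force: 40.9
shift [-0.17 -0.07  0.11] turn 0.002 yaw 62.12 tilt z [ 0.0025  0.001  -1.    ]
0.6261225751286978 40.881007234565914 [-1.10010643 -0.81657148  5.86244207] [-0.03284659  0.19767796 -0.03887212]
```

```bash
python3 -m crank '[[[0,0,-0.5,0],[0,0,-1.5,0],[0,0,-3,0],[0,0,-3,0],[0,0,-3,0],[0,0,-3,0],[0,0,0,0]]]' 4 60
python3 - <<'E'
from h import *
r=search_frame("wrist","jug") if 0 else None
shot("wrist","w4.png");M=cfw("wrist")[1];r=tip_of("wrist","jug_rim")[:1];z=tcp()[2,3]-.0585+.1;print(r,[atz("wrist",x["centre"],z,M) for x in r],tcp()[:3,3])
plan([.6125,.0425,.16],103.8)
s=read_state();print(s["width"],s["grasp_force"],s["contact_force"],s["moment"],s["joint_positions"])
E
```

```text
time_s: 7.8
tcp_pos: [0.4698, 0.2333, 0.2019]
eef_rot: [-0.0, 0.857, 0.516, 0.004]
contact_force: [1.0, 0.7, -2.8]
width: 0.611
grasp_force: 63.9
[{'centre': [278.2, 274.1], 'confidence': 0.68}] [array([0.46657936, 0.23154325, 0.23973261])] [0.46765183 0.23142653 0.19823261]
shift [-9.93 21.63  3.83] turn -0.727 yaw 62.14 tilt z [ 3.e-04 -2.e-04 -1.e+00]
0.6117648288759618 63.63756229868429 [ 0.01719134 -0.42540387 -3.67684256] [-0.09378175  0.05471018  0.07009231] [-0.27448595  0.57534229 -0.43672436  1.86500931  0.3360939   0.77389617
 -1.3788971 ]
```

View pics/w4.png

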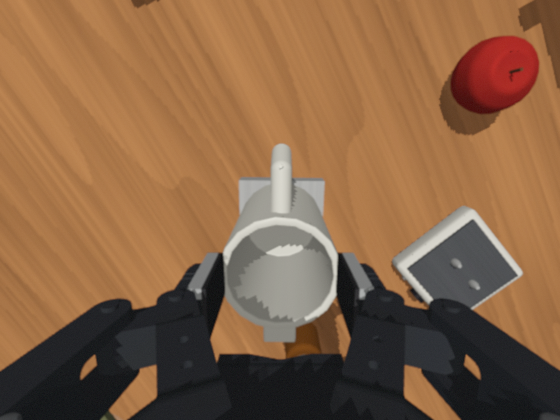

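The jug is held upright, with its rim centred between the pads at (280,272) and its handle pointing straight up the picture. The base is at (460,260) with its pegs visible.

```bash
python3 -m crank '[[[-1.65,3.6,0,0],[-1.65,3.6,0,0],[-1.65,3.6,0,0],[-1.65,3.6,0,0],[-1.65,3.6,0,0],[-1.65,3.6,0,0],[0,0,0,-0.14],[0,0,0,-0.14],[0,0,0,-0.14],[0,0,0,-0.14]]]'
python3 -m crank '[[[0,0,1.5,-0.14],[0,0,2,-0.027],[0,0,1,0],[0,0,0,0],[0,0,0,0],[0,0,0,0]]]'
python3 - <<'E'
from h import *
shot("wrist","w5.png");M=cfw("wrist")[1];print(tcp()[:3,3]);z=tcp()[2,3]-.0585+.1;r=tip_of("wrist","jug_rim")[:1];print([atz("wrist",x["centre"],z,M) for x in r])
plan([.6125,.0425,.0885+.016],103.8)
s=read_state();print(s["width"],s["grasp_force"],s["contact_force"],s["moment"])
E
```

```text
time_s: 8.9
tcp_pos: [0.6108, 0.0428, 0.1955]
eef_rot: [-0.001, 0.678, 0.735, -0.002]
contact_force: [0.2, 0.1, -4.2]
width: 0.611
grasp_force: 64.1
time_s: 9.5
tcp_pos: [0.6132, 0.0438, 0.1539]
eef_rot: [0.0, 0.617, 0.787, 0.001]
contact_force: [0.7, -0.7, -3.4]
width: 0.607
grasp_force: 64.1
[0.61322811 0.04377552 0.15402333]
[array([0.64219703, 0.158566  , 0.19552333])]
shift [-0.1  -0.1   4.95] turn -0.0 yaw 103.8 tilt z [ 1.6e-03  1.0e-04 -1.0e+00]
0.6105880178977886 64.09555528055694 [-0.02235845 -0.2082942  -3.53533164] [-0.01241321 -0.02128518  0.00568287]
```

```bash
python3 -m crank '[[[-0.1,-0.1,1.5,0],[0,0,1.5,0],[0,0,1,0],[0,0,0.6,0],[0,0,0.3,0],[0,0,0,0],[0,0,0,0]]]'
python3 -m crank '[[[0,0,0.2,0],[0,0,0.2,0],[0,0,0.2,0],[0,0,0.2,0],[0,0,0,0],[0,0,0,0]]]'
python3 - <<'E'
from h import *
plan([.6125,.0425,.0885],103.8)
s=read_state();print(s["tcp_pos"],s["grasp_force"],s["contact_force"],s["moment"])
E
```

```text
time_s: 10.3
tcp_pos: [0.6123, 0.0424, 0.1046]
eef_rot: [0.0, 0.617, 0.787, 0.0]
contact_force: [0.8, 0.8, -2.9]
width: 0.617
grasp_force: 64.1
time_s: 10.9
tcp_pos: [0.6119, 0.0424, 0.0961]
eef_rot: [-0.0, 0.617, 0.787, 0.0]
contact_force: [0.6, 0.6, -4.1]
width: 0.611
grasp_force: 63.6
shift [-0.    0.06  0.76] turn 0.0 yaw 103.82 tilt z [-1.e-04  1.e-04 -1.e+00]
[0.61187919 0.04235188 0.09610218] 63.565927863819525 [ 0.58870939  0.58032761 -4.05243731] [ 0.13252635 -0.11062019 -0.01020298]
```

Now 4–5 mm below the peg tops with no resistance, so the pegs are in the holes. Continuing down slowly.

```bash
python3 -m crank '[[[0,0,0.2,0],[0,0,0.2,0],[0,0,0.15,0],[0,0,0,0],[0,0,0,0]]]'
python3 -m crank '[[[0,0,0.1,0],[0,0,0.1,0],[0,0,0,0],[0,0,0,0]]]'
```

```text
time_s: 11.4
tcp_pos: [0.612, 0.0425, 0.0908]
eef_rot: [0.0, 0.617, 0.787, 0.0]
contact_force: [0.6, 0.9, -2.9]
width: 0.616
grasp_force: 64.1
time_s: 11.8
tcp_pos: [0.6121, 0.0439, 0.0901]
eef_rot: [-0.0, 0.617, 0.787, 0.001]
contact_force: [-1.7, 2.5, 7.1]
width: 0.616
grasp_force: 67.5
```

```bash
python3 -m crank '[[[0,0,0.1,0],[0,0,0,0],[0,0,0,0]]]'
python3 -m crank '[[[0,0,0,0],[0,0,0,0],[0,0,0,0],[0,0,0,0],[0,0,0,0]]]' 6.5 60
python3 - <<'E'
from h import *
a=read_camera("side");b=read_camera("wrist");s=read_state();print(s["tcp_pos"],s["width"],s["contact_force"])
r=tip_of("wrist","jug_rim")[:1];print(r,proj("wrist",[.6125,.0425,.13]))
c=proj("side",[.6125,.0425,.06])[0].astype(int);print(c)
A=cv2.resize(a[c[1]-50:c[1]+50,c[0]-45:c[0]+45],(450,500),interpolation=cv2.INTER_CUBIC);B=cv2.resize(b[150:400,200:360],(320,500))
cv2.imwrite("pics/c6.png",np.hstack([A,B])[:,:,::-1])
E
```

```text
time_s: 12.1
tcp_pos: [0.6122, 0.0443, 0.0899]
eef_rot: [0.0, 0.617, 0.787, 0.001]
contact_force: [-2.6, 2.8, 12.9]
width: 0.61
grasp_force: 68.8
time_s: 12.6
tcp_pos: [0.6119, 0.0419, 0.0875]
eef_rot: [0.0, 0.617, 0.787, -0.0]
contact_force: [-0.0, 0.3, 0.5]
width: 0.756
grasp_force: 0.0
[0.61185229 0.04209954 0.08753442] 0.7617681584314318 [-0.30064789 -0.66937509  0.29068948]
[{'centre': [284.9, 275.6], 'confidence': 0.79}] [[283.17432516 273.87898943]]
[273 233]
```

View pics/c6.png

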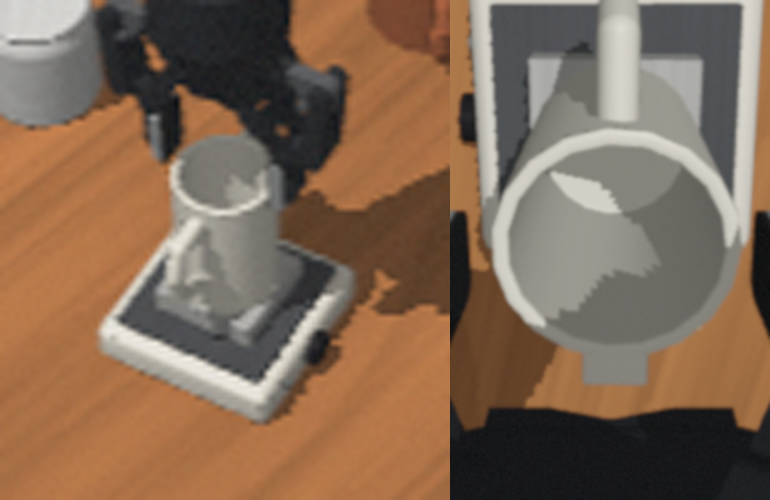

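The side crop shows the jug upright with its foot flat on the dark top. The wrist crop shows its foot square to the base and the mouth centred between the opened fingers. Contact came at a TCP height about 31 mm above the grasp height, so the jug is seated. Next is the strainer.

```bash
python3 -m crank '[[[0,0,0,0],[0,0,0,0],[0,0,-0.5,0],[0,0,-2,0],[0,0,-4,0],[0,0,-4,0],[0,0,-4,0],[0,0,-4,0],[0,0,-2,0],[0,0,0,0]]]' 8.5
python3 - <<'E'
from h import *
print(read_state()["joint_positions"]);plan([.4876,-.3006,.29],15);plan([.4876,-.3006,.142],15)
read_camera("side");r=tip_of("side","jug_rim")[:1];print(r,proj("side",[.6125,.0425,.13]))
E
```

```text
time_s: 13.75
tcp_pos: [0.6138, 0.0433, 0.2969]
eef_rot: [0.002, 0.617, 0.787, 0.003]
contact_force: [-0.3, 0.5, -0.2]
width: 0.997
grasp_force: 0.0
[ 0.22799597  0.63885121 -0.69588665  1.45051728  0.42428953  1.19741235
 -0.28199323]
shift [-30.39 -20.47   0.54] turn 1.55 yaw 103.8 tilt z [ 0.0075  0.0016 -1.    ]
shift [-30.38 -20.58  15.34] turn 1.55 yaw 103.8 tilt z [ 0.0075  0.0016 -1.    ]
[{'centre': [273.7, 218.6], 'confidence': 0.77}] [[272.57951369 216.78081195]]
```

```bash
python3 -m crank '[[[-3.38,-2.28,0,0],[-3.38,-2.28,0,0],[-3.38,-2.28,0,0],[-3.38,-2.28,0,0],[-3.38,-2.28,0,0],[-3.38,-2.28,0,0],[-3.38,-2.28,0,0],[-3.38,-2.28,0,0],[-3.38,-2.28,0,0]]]' >/dev/null
python3 -m crank '[[[0,0,0,0.14],[0,0,0,0.14],[0,0,0,0.14],[0,0,0,0.14],[0,0,0,0.14],[0,0,0,0.14],[0,0,0,0.14],[0,0,0,0.14],[0,0,0,0.14],[0,0,0,0.14]]]'
python3 -m crank '[[[0,0,0,0.14],[0,0,0,0.01],[0,0,0,0],[0,0,0,0]]]'
python3 - <<'E'
from h import *
print(read_state()["joint_positions"])
im=shot("wrist","w7.png");M=cfw("wrist")[1];c=proj("wrist",[.4876,-.3006,.2],M)[0];print(c)
plan([.4876,-.3006,.142],15)
cv2.imwrite("pics/c7.png",cv2.resize(im[130:330,150:400,::-1],(750,600),interpolation=cv2.INTER_CUBIC))
E
```

```text
time_s: 15.75
tcp_pos: [0.484, -0.3018, 0.291]
eef_rot: [-0.001, 0.979, 0.202, -0.002]
contact_force: [-0.2, -0.4, 0.7]
width: 0.995
grasp_force: 0.0
time_s: 16.15
tcp_pos: [0.4849, -0.302, 0.2921]
eef_rot: [-0.0, 0.991, 0.132, -0.001]
contact_force: [-0.4, 0.7, -0.6]
width: 1.003
grasp_force: 0.0
[ 0.65783561  0.52079478 -0.30150883  1.59486777  0.1706956   1.05320765
 -0.99753166]
[279.31483938 200.32861051]
shift [ 0.3  -0.07 15.03] turn 0.002 yaw 15.1 tilt z [-7.e-04  5.e-04 -1.e+00]
```

View pics/c7.png

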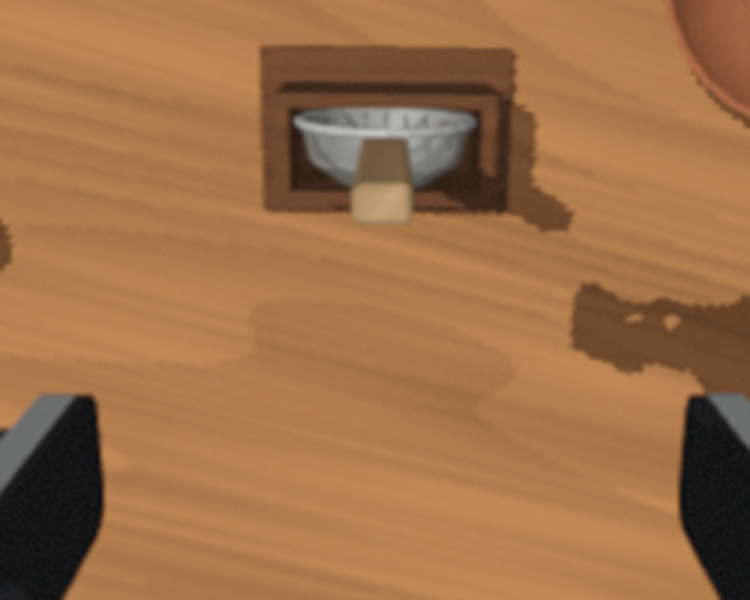

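The handle end is at crop (381,202), which is about (277,197) in the full picture. It lies 2–3 px from the prediction, and the stand is square to the tool.

```bash
python3 -m crank '[[[0.5,-0.25,1,0],[0,0,3,0],[0,0,3,0],[0,0,3,0],[0,0,2.5,0],[0,0,1.5,0],[0,0,1,0],[0,0,0,0]]]'
python3 -m crank '[[[0,0,0,0],[0,0,0,0],[0,0,0,0],[0,0,0,0],[0,0,0,0],[0,0,0,0],[0,0,0,0],[0,0,0,0],[0,0,0,0]]]' 0.5 40
```

```text
time_s: 17.0
tcp_pos: [0.4886, -0.2977, 0.1412]
eef_rot: [-0.001, 0.991, 0.131, -0.001]
contact_force: [0.1, 0.5, -0.7]
width: 0.998
grasp_force: 0.0
time_s: 17.9
tcp_pos: [0.49, -0.2985, 0.1433]
eef_rot: [0.0, 0.991, 0.131, 0.001]
contact_force: [-0.3, 0.9, 5.7]
width: 0.194
grasp_force: 39.8
```

```bash
python3 -m crank '[[[0,0,-0.5,0],[0,0,-1,0],[0,0,-2,0],[0,0,-2,0],[0,0,-2,0],[0,0,-3,0],[0,0,-3,0],[0,0,-3,0],[0,0,0,0]]]'
python3 - <<'E'
from h import *
im=shot("wrist","w8.png");s=read_state();print(s["contact_force"],s["moment"],s["width"])
cv2.imwrite("pics/c8.png",cv2.resize(im[60:360,130:430,::-1],(600,600)))
plan([.48,0,.308]);plan([.59,.25,.308],20)
E
```

```text
time_s: 18.8
tcp_pos: [0.4918, -0.2995, 0.3124]
eef_rot: [0.002, 0.991, 0.13, 0.004]
contact_force: [1.1, 1.1, -0.8]
width: 0.199
grasp_force: 39.2
[ 0.30240741  0.68378324 -1.71870069] [ 0.08399271  0.02147986 -0.03342044] 0.19634686523129571
shift [  6.73 -29.15   0.12] turn 0 yaw 14.99 tilt z [ 0.0039 -0.0022 -1.    ]
shift [ 23.82 -50.45   0.11] turn -0.087 yaw 14.99 tilt z [ 0.0039 -0.0022 -1.    ]
```

View pics/c8.png

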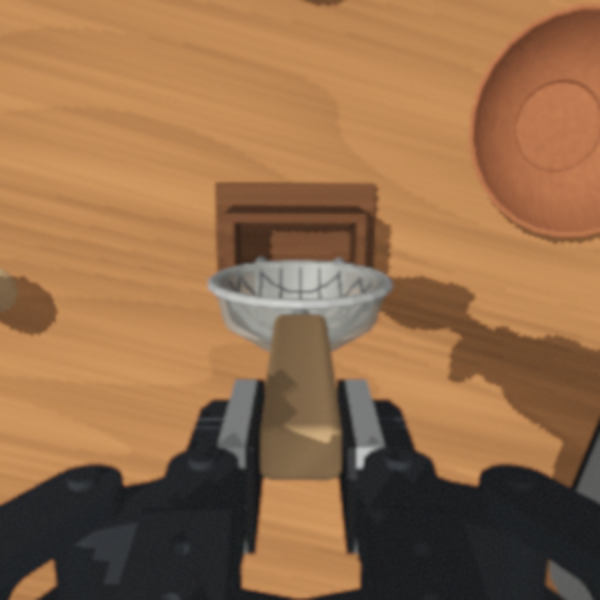

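The strainer is out of the stand and hangs straight down from the gripper, with its handle between the pads and its mouth facing away from the robot. The wrist view shows it at crop (300,300).

```bash
python3 -m crank '[[[0.85,-3.65,0,0],[0.85,-3.65,0,0],[0.85,-3.65,0,0],[0.85,-3.65,0,0],[0.85,-3.65,0,0],[0.85,-3.65,0,0],[0.85,-3.65,0,0],[0.85,-3.65,0,0]]]' >/dev/null
python3 -m crank '[[[2.44,-3.04,0,0],[2.44,-3.04,0,0],[2.44,-3.04,0,0],[2.44,-3.04,0,0],[2.44,-3.04,0,0],[2.44,-3.04,0,0],[2.44,-3.04,0,0],[0,0,0,-0.087],[0,0,0,0]]]'
python3 -m crank '[[[0,0,3,0],[0,0,3,0],[0,0,3,0],[0,0,3,0],[0,0,2.5,0],[0,0,1.5,0],[0,0,0.6,0],[0,0,0,0],[0,0,0,0]]]'
python3 - <<'E'
from h import *
s=read_state();print(s["contact_force"],s["moment"],s["joint_positions"])
plan([.59,.25,.138],20)
E
```

```text
time_s: 20.55
tcp_pos: [0.5882, 0.2516, 0.3055]
eef_rot: [0.0, 0.985, 0.175, -0.002]
contact_force: [0.5, 0.0, -1.2]
width: 0.2
grasp_force: 39.3
time_s: 21.45
tcp_pos: [0.5899, 0.2506, 0.1425]
eef_rot: [-0.0, 0.985, 0.173, 0.001]
contact_force: [1.0, 0.8, 0.3]
width: 0.199
grasp_force: 39.3
[1.04647774 0.84253661 0.25922815] [ 0.00993195 -0.05486636  0.0369507 ] [-0.2960712   0.78442844 -0.33144138  1.56314418  0.31274688  0.84559393
 -1.96932551]
shift [-0.02  0.06  0.45] turn -0.002 yaw 19.91 tilt z [ 1.2e-03  2.0e-04 -1.0e+00]
```

```bash
python3 -m crank '[[[0,0,0.2,0],[0,0,0.2,0],[0,0,0.2,0],[0,0,0,0],[0,0,0,0]]]' 0.5 20
python3 -m crank '[[[0,0,0.2,0],[0,0,0.1,0],[0,0,0,0],[0,0,0,0]]]'
```

```text
time_s: 21.95
tcp_pos: [0.5894, 0.2509, 0.1357]
eef_rot: [0.0, 0.985, 0.174, -0.0]
contact_force: [-0.3, -0.6, -0.7]
width: 0.202
grasp_force: 39.3
time_s: 22.35
tcp_pos: [0.5909, 0.2518, 0.1353]
eef_rot: [-0.0, 0.985, 0.173, 0.002]
contact_force: [-0.5, -1.0, 10.8]
width: 0.201
grasp_force: 40.9
```

```bash
python3 -m crank '[[[-0.65,0,0,0],[-0.65,0,0,0],[-0.65,0,0,0],[-0.65,0,0,0],[-0.65,0,0,0],[-0.65,0,0.05,0],[0,0,0,0],[0,0,0,0]]]' 0.5 20
python3 - <<'E'
from h import *
im=shot("wrist","w9.png");s=read_state();print(s["contact_force"],s["moment"],s["grasp_force"])
cv2.imwrite("pics/c9.png",cv2.resize(im[60:360,130:430,::-1],(600,600)))
E
```

```text
time_s: 23.15
tcp_pos: [0.5555, 0.2392, 0.1345]
eef_rot: [-0.001, 0.985, 0.173, 0.003]
contact_force: [0.9, 0.9, 7.6]
width: 0.2
grasp_force: 41.3
[ 0.41252158 -0.50300165  7.74779034] [ 0.13302274 -0.43098283 -0.0454815 ] 41.32891237735748
```

View pics/c9.png

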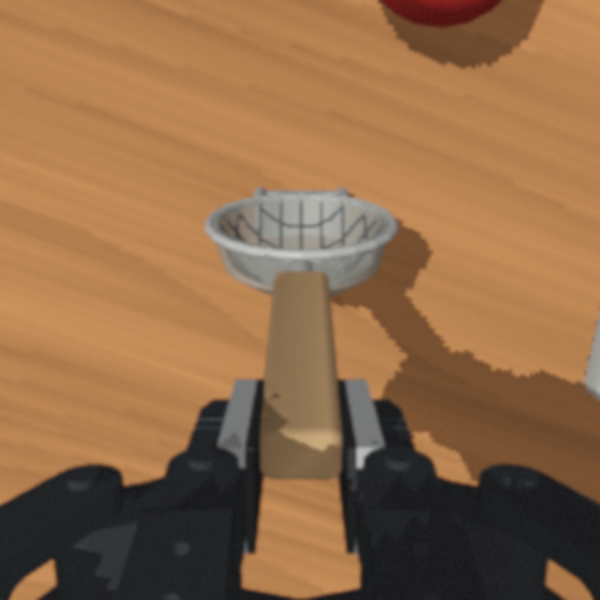

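The strainer has pivoted in the grip. The basket moved up the picture to crop (300,240), the mouth is opening toward the camera, and the foot shows beyond it. Continuing the arc.

```bash
python3 -m crank '[[[-0.65,0,0.12,0],[-0.65,0,0.15,0],[-0.64,0,0.18,0],[-0.63,0,0.2,0],[-0.62,0,0.22,0],[-0.6,0,0.25,0],[0,0,0,0]]]' 0.5 20
python3 -m crank '[[[-0.6,0,0.27,0],[-0.6,0,0.31,0],[-0.57,0,0.34,0],[-0.55,0,0.36,0],[-0.53,0,0.38,0],[-0.5,0,0.4,0],[0,0,0,0]]]'
python3 - <<'E'
from h import *
s=read_state();print(s["contact_force"],s["moment"],s["grasp_force"],tcp()[:3,2])
read_camera("wrist")
for t in("strainer_mouth","strainer_grip","strainer"):
  r=tip_of("wrist",t)[:1];print(t,[(x["centre"],x["confidence"]) for x in r])
T=tcp()
g=T@np.array([0,0,-.0155,1]);
for th in(30,40,45,50,60):
  a=np.radians(th);loc=lambda x,z:(T@np.array([np.cos(a)*(x-7)-np.sin(a)*(z-150),0,-15.5-(np.sin(a)*(x-7)+np.cos(a)*(z-150)),1000])/1000)[:3]
  print(th,proj("wrist",[loc(14,52),loc(0,0)]).round(),loc(-11,0)[2])
E
```

```text
time_s: 23.9
tcp_pos: [0.5181, 0.2258, 0.1241]
eef_rot: [-0.001, 0.985, 0.174, 0.002]
contact_force: [-4.0, -1.9, 20.5]
width: 0.197
grasp_force: 45.7
time_s: 24.6
tcp_pos: [0.482, 0.2121, 0.1022]
eef_rot: [0.001, 0.985, 0.174, -0.002]
contact_force: [-11.7, -4.6, 24.0]
width: 0.199
grasp_force: 51.8
[-11.73135203  -4.58228753  23.9589907 ] [-0.63345877  1.94227218 -0.00540861] 51.75955295562744 [-0.00399323 -0.00317347 -0.99998699]
strainer_mouth [([279.2, 93.3], 0.81)]
strainer_grip [([282.7, 221.2], 0.92)]
strainer [([275.2, 72.7], 0.97)]
30 [[280. 140.]
 [280. 121.]] -0.021331893876503572
40 [[280. 121.]
 [280.  92.]] -0.00901408806513338
45 [[280. 111.]
 [280.  78.]] -0.001381556248221102
50 [[280. 102.]
 [280.  63.]] 0.007158393302796313
60 [[280.  85.]
 [280.  31.]] 0.026694157564591408
```

```bash
python3 -m crank '[[[-0.55,0,0.3,0],[-0.5,0,0.42,0],[-0.48,0,0.45,0],[-0.45,0,0.47,0],[-0.42,0,0.5,0],[-0.4,0,0.52,0],[0,0,0,0]]]'
python3 -m crank '[[[-0.35,0,0.52,0],[-0.33,0,0.55,0],[-0.3,0,0.57,0],[-0.3,0,0.6,0],[-0.27,0,0.6,0],[-0.25,0,0.6,0],[0,0,0,0]]]'
python3 - <<'E'
from h import *
s=read_state();print(s["contact_force"],s["moment"],s["grasp_force"],tcp()[:3,2])
read_camera("wrist")
for t in("strainer_mouth","strainer_grip","strainer"):
  r=tip_of("wrist",t)[:1];print(t,[(x["centre"],x["confidence"]) for x in r])
T=tcp()
for th in(60,65,70,75,80,85,90):
  a=np.radians(th);loc=lambda x,z:(T@np.array([np.cos(a)*(x-7)-np.sin(a)*(z-150),0,-15.5-(np.sin(a)*(x-7)+np.cos(a)*(z-150)),1000])/1000)[:3]
  print(th,proj("wrist",[loc(14,52),loc(0,0)]).round(),loc(-11,0)[2])
E
```

```text
time_s: 25.5
tcp_pos: [0.4544, 0.2015, 0.0741]
eef_rot: [0.002, 0.985, 0.174, -0.004]
contact_force: [-11.0, -3.7, 15.8]
width: 0.194
grasp_force: 54.4
time_s: 26.2
tcp_pos: [0.4411, 0.1969, 0.0393]
eef_rot: [0.001, 0.985, 0.174, -0.001]
contact_force: [-4.5, -2.0, 4.8]
width: 0.202
grasp_force: 53.9
[-4.50726102 -2.01867166  4.81642597] [-0.13862823  0.4306052  -0.01377577] 53.91136407852173 [-0.00184827 -0.00154419 -0.9999971 ]
strainer_mouth [([279.0, 6.0], 0.71)]
strainer_grip [([279.6, 219.5], 0.84)]
strainer []
60 [[280.  85.]
 [280.  31.]] -0.0352603595117834
65 [[280.  77.]
 [280.  14.]] -0.02437416027010516
70 [[280.  69.]
 [280.  -4.]] -0.012881876688218717
75 [[280.  62.]
 [280. -22.]] -0.000870971983412744
80 [[280.  56.]
 [280. -41.]] 0.011567143607126613
85 [[280.  51.]
 [280. -60.]] 0.024337808513415857
90 [[280.  47.]
 [280. -81.]] 0.037343830264379776
```

Run:
```python
from h import *
np.set_printoptions(precision=4,suppress=True)
T=tcp();im=read_camera("wrist");cv2.imwrite("pics/w10.png",im[:,:,::-1]);print("grip proj",proj("wrist",[(T@[0,0,-.0155,1])[:3]]),[x["box"] for x in search_frame("wrist","strainer")[:1]])
for n in("side","top"): shot(n,n+"10.png")
print("tcp",T[:3,3])
for t in("strainer_mouth","strainer_grip","strainer"):
  o=[]
  for n in("side","top"):
    r=tip_of(n,t)[:2];print(t,n,[(np.round(x["centre"],1),round(x["confidence"],2)) for x in r]); o.append(ray(n,r[0]["centre"]) if r else None)
  if all(x is not None for x in o): p=tri(o);print(p,"local mm",(np.linalg.inv(T)@[*p,1])[:3]*1000)
print([im[r,278:283].mean(0).astype(int).tolist() for r in range(0,300,10)])
```

```text
grip proj [[280.2646 250.8869]] [[198.1, 0.6, 160.6, 315.0]]
tcp [0.4427 0.1976 0.0398]
strainer_mouth side [(array([238.7, 294. ]), 0.76)]
strainer_mouth top [(array([203.2, 221.9]), 0.88)]
[0.5573 0.2391 0.0351] local mm [121.8974   0.2399   4.6988]
strainer_grip side [(array([226.7, 295.3]), 0.67)]
strainer_grip top []
strainer side [(array([225.8, 296.6]), 0.69), (array([201.7, 266.3]), 0.24)]
strainer top [(array([202.2, 210.5]), 0.64)]
[ 0.5987  0.2516 -0.0064] local mm [165.1044   2.6104  46.2918]
[[137, 134, 127], [115, 114, 112], [142, 139, 132], [106, 106, 106], [138, 135, 129], [139, 135, 129], [99, 99, 100], [119, 117, 112], [192, 192, 189], [192, 192, 189], [192, 192, 189], [192, 192, 189], [191, 159, 116], [192, 160, 118], [192, 160, 118], [194, 161, 118], [193, 161, 117], [194, 162, 119], [194, 162, 119], [195, 163, 120], [195, 163, 120], [195, 163, 121], [196, 164, 121], [196, 164, 121], [196, 164, 121], [196, 164, 121], [197, 165, 122], [197, 165, 122], [196, 163, 120], [122, 98, 70]]
```

```bash
cat > fit.py <<'E'
from h import *
from scipy.optimize import least_squares
np.set_printoptions(precision=3,suppress=True)
T=tcp();M=cfw("wrist")[1]
def loc(p,x,z):
    a,zg,d=p; dx,dz=x-7,z-zg
    return (T@np.array([np.cos(a)*dx-np.sin(a)*dz,0,-d-(np.sin(a)*dx+np.cos(a)*dz),1000])/1000)[:3]
def rows(im):
    c=im[:,276:284].mean(1); w=(c[:,0]-c[:,2])>40
    r=np.where(w)[0]; r=r[r>60]; k=np.split(r,np.where(np.diff(r)>1)[0]+1); b=max(k,key=len); return b[0]-.5,b[-1]+.5
E
python3 - <<'E'
from fit import *
im=cv2.imread("pics/w10.png")[:,:,::-1].astype(int)
print("rows",rows(im),[im[r,276:284].mean(0).astype(int).tolist() for r in range(276,300,2)])
a,b=rows(im)
for th in(65,70,72,75,78,80,85):
  f=lambda q:np.r_[proj("wrist",[loc((np.radians(th),q[0],q[1]),13.5,102)],M)[0,1]-a,proj("wrist",[loc((np.radians(th),q[0],q[1]),13.5,192)],M)[0,1]-b]
  s=least_squares(f,[165,15.5]);p=(np.radians(th),*s.x)
  print(th,s.x,s.fun,"foot z",loc(p,-11,0)[2],"bottom z",loc(p,-14,52)[2],"mouth row",proj("wrist",[loc(p,14,52),loc(p,14,52+36.5)],M)[:,1])
E
```

```text
rows (np.float64(112.5), np.float64(359.5)) [[197, 165, 121], [195, 162, 119], [195, 162, 120], [174, 143, 104], [152, 124, 89], [123, 99, 71], [122, 97, 70], [122, 98, 70], [122, 97, 69], [121, 97, 69], [122, 98, 70], [122, 98, 70]]
65 [176.219  72.26 ] [-0. -0.] foot z 0.02093462597055933 bottom z 0.040178063114449124 mouth row [-2.955 79.651]
70 [174.006  68.775] [-0.  0.] foot z 0.03181029098516863 bottom z 0.04676204593168459 mouth row [-15.046  77.188]
72 [173.309  67.771] [-0.  0.] foot z 0.03656053693007638 bottom z 0.04976189636625095 mouth row [-20.338  76.147]
75 [172.445  66.651] [-0.  0.] foot z 0.04409658740779207 bottom z 0.054642868273674726 mouth row [-28.876  74.514]
78 [171.789  65.965] [-0.  0.] foot z 0.052106995625506955 bottom z 0.05996929129830734 mouth row [-38.277  72.779]
80 [171.461  65.735] [-0.  0.] foot z 0.05770000910542035 bottom z 0.06376055232526186 mouth row [-45.119  71.556]
85 [171.004  65.886] [-0.  0.] foot z 0.07251702582468178 bottom z 0.07404570700512306 mouth row [-64.801  68.211]
```

Run:
```python
from fit import *
im=cv2.imread("pics/w10.png")[:,:,::-1].astype(int)
print([im[r,276:284].mean(0).astype(int).tolist() for r in range(300,366,6)])
# width of wood per row
for r in range(110,366,12):
    w=np.where((im[r,225:335,0]-im[r,225:335,2])>30)[0]+225; k=[x for x in np.split(w,np.where(np.diff(w)>1)[0]+1) if len(x) and x[0]<=280<=x[-1]]
    print(r,[(x[0],x[-1],im[r,280].tolist()) for x in k])
a=112.5
for b in(283,):
 for th in(68,72,75,78,80,85):
  f=lambda q:np.r_[proj("wrist",[loc((np.radians(th),q[0],q[1]),13.5,102)],M)[0,1]-a,proj("wrist",[loc((np.radians(th),q[0],q[1]),13.5,192)],M)[0,1]-b]
  s=least_squares(f,[165,15.5]);p=(np.radians(th),*s.x)
  print(b,th,s.x,s.fun,"foot z",loc(p,-11,0)[2],"bottom z",loc(p,-14,52)[2],"mouth row",proj("wrist",[loc(p,14,52),loc(p,14,52+36.5),loc(p,.5,192)],M)[:,1])
```

```text
[[122, 98, 70], [121, 98, 69], [121, 97, 69], [129, 97, 66], [178, 126, 78], [167, 116, 72], [176, 124, 77], [178, 126, 78], [167, 117, 72], [176, 125, 77], [34, 31, 31]]
110 []
122 [(np.int64(225), np.int64(334), [191, 159, 117])]
134 [(np.int64(225), np.int64(334), [193, 160, 118])]
146 [(np.int64(225), np.int64(334), [193, 160, 118])]
158 [(np.int64(225), np.int64(334), [193, 160, 117])]
170 [(np.int64(225), np.int64(334), [194, 163, 119])]
182 [(np.int64(225), np.int64(334), [195, 163, 119])]
194 [(np.int64(225), np.int64(334), [196, 163, 120])]
206 [(np.int64(225), np.int64(334), [195, 163, 120])]
218 [(np.int64(225), np.int64(334), [196, 165, 122])]
230 [(np.int64(225), np.int64(334), [196, 165, 122])]
242 [(np.int64(225), np.int64(334), [197, 165, 122])]
254 [(np.int64(259), np.int64(301), [198, 166, 124])]
266 [(np.int64(259), np.int64(301), [197, 164, 122])]
278 [(np.int64(260), np.int64(301), [198, 166, 122])]
290 [(np.int64(259), np.int64(301), [122, 98, 69])]
302 [(np.int64(259), np.int64(301), [123, 99, 72])]
314 [(np.int64(260), np.int64(301), [119, 96, 68])]
326 [(np.i
[... 231 characters left out ...]
.008491750880654642 mouth row [ 24.701  88.073 280.652]
283 72 [175.349  14.433] [-0.  0.] foot z -0.01740710017944467 bottom z -0.004205740743270099 mouth row [ 19.564  87.075 279.065]
283 75 [174.49   12.255] [0. 0.] foot z -0.01082842296090579 bottom z -0.0002821420950231328 mouth row [ 15.491  86.305 277.925]
283 78 [173.838  10.659] [0. 0.] foot z -0.0036248423658397258 bottom z 0.004237453306960667 mouth row [ 11.185  85.509 276.819]
283 80 [173.512   9.905] [-0.  0.] foot z 0.0015150317471005438 bottom z 0.007575574966942043 mouth row [  8.163  84.962 276.096]
283 85 [173.063   9.048] [0. 0.] foot z 0.015499683081743069 bottom z 0.017028364262184355 mouth row [ -0.044  83.521 274.328]
```

Run:
```python
from fit import *
a=112.5
for b in(317,):
 for th in(68,72,75,78,80,83,86):
  f=lambda q:np.r_[proj("wrist",[loc((np.radians(th),q[0],q[1]),13.5,102)],M)[0,1]-a,proj("wrist",[loc((np.radians(th),q[0],q[1]),13.5,192)],M)[0,1]-b]
  s=least_squares(f,[165,15.5]);p=(np.radians(th),*s.x)
  e=np.eye(4)
  wpx=[np.diff(proj("wrist",[loc(p,13.5,z)+T[:3,1]*.009,loc(p,13.5,z)-T[:3,1]*.009],M)[:,0])[0] for z in(110,185)]
  print(b,th,s.x,s.fun,"foot z",loc(p,-11,0)[2],"bottom z",loc(p,-14,52)[2],"mouth row",proj("wrist",[loc(p,14,52),loc(p,14,52+36.5),loc(p,.5,192)],M)[:,1],wpx)
```

```text
317 68 [175.748  46.101] [-0.  0.] foot z 0.0030377027156815897 bottom z 0.019721636762277915 mouth row [  8.917  83.597 311.256] [np.float64(-39.8832607971604), np.float64(-42.492889532266645)]
317 72 [174.252  43.118] [-0.  0.] foot z 0.011616247904566385 bottom z 0.024817607340740955 mouth row [  1.668  82.173 309.433] [np.float64(-40.38353530065888), np.float64(-41.45878121794021)]
317 75 [173.391  41.508] [-0.  0.] foot z 0.018709792529031138 bottom z 0.02925607339491379 mouth row [ -4.193  81.056 308.122] [np.float64(-40.899270847545495), np.float64(-40.8436954165403)]
317 78 [172.736  40.402] [-0.  0.] foot z 0.026347278334005922 bottom z 0.0342095740068063 mouth row [-10.502  79.889 306.85 ] [np.float64(-41.543724306840545), np.float64(-40.3556183488908)]
317 80 [172.409  39.93 ] [-0.  0.] foot z 0.031730847043758975 bottom z 0.037791390263600476 mouth row [-15.     79.077 306.019] [np.float64(-42.04961930658203), np.float64(-40.09718554610993)]
317 83 [172.076  39.598] [-0.  0.] foot z 0.04022767149274124 bottom z 0.04357242985627482 mouth row [-22.27   77.8   304.792] [np.float64(-42.93170314303944), np.float64(-39.80585359291018)]
317 86 [171.926  39.692] [-0.  0.] foot z 0.04920945811184879 bottom z 0.04982926386889129 mouth row [-30.289  76.441 303.583] [np.float64(-43.974744582822154), np.float64(-39.62658130519583)]
```

Run:
```python
from fit import *
for p in[(0,150,15.5),(0,150,19),(np.radians(15),150,15.5)]:
  print(p,proj("wrist",[loc(p,13.5,102),loc(p,13.5,192),loc(p,.5,192),loc(p,14,88.5),loc(p,14,15.5),loc(p,0,0)],M)[:,1])
for n in("w8","w9","w10"):
  im=cv2.imread(f"pics/{n}.png")[:,:,::-1].astype(int)
  print(n,[(r,im[r,277:284].mean(0).astype(int).tolist()) for r in range(150,330,6)])
  for r in(130,150,170,200,230,250,270,280,290,310):
    g=np.abs(np.diff(im[r].sum(1)));L=np.argmax(g[225:275])+225;Rr=np.argmax(g[287:335])+287;print((r,int(L),int(Rr)),end=" ")
  print()
```

```text
(0, 150, 15.5) [215.11  274.526 303.033 209.378 189.737 200.566]
(0, 150, 19) [216.521 278.473 307.625 210.625 190.467 201.368]
(np.float64(0.2617993877991494), 150, 15.5) [198.622 299.248 321.102 188.933 152.869 161.383]
w8 [(150, [187, 133, 83]), (156, [128, 85, 57]), (162, [112, 73, 49]), (168, [122, 80, 53]), (174, [71, 48, 33]), (180, [120, 79, 53]), (186, [124, 84, 54]), (192, [180, 180, 175]), (198, [175, 175, 170]), (204, [170, 171, 166]), (210, [175, 175, 171]), (216, [118, 116, 111]), (222, [122, 98, 70]), (228, [124, 99, 72]), (234, [125, 100, 71]), (240, [125, 101, 72]), (246, [126, 101, 73]), (252, [121, 97, 70]), (258, [127, 101, 74]), (264, [123, 99, 71]), (270, [126, 101, 72]), (276, [169, 139, 101]), (282, [128, 103, 74]), (288, [132, 107, 76]), (294, [131, 106, 76]), (300, [182, 130, 83]), (306, [199, 144, 91]), (312, [198, 143, 90]), (318, [200, 144, 91]), (324, [196, 141, 89])]
(130, 237, 301) (150, 237, 327) (170, 237, 320) (200, 265, 288) (230, 265, 294) (250, 258, 301) (270, 254, 305) (280, 238, 321) (290, 248, 311) (310, 259, 300) 
w9 [(150, [189, 135, 84]), (
[... 1005 characters left out ...]
, (192, [195, 163, 120]), (198, [195, 163, 120]), (204, [195, 163, 120]), (210, [195, 163, 121]), (216, [195, 164, 121]), (222, [196, 164, 121]), (228, [196, 164, 121]), (234, [196, 164, 121]), (240, [196, 164, 121]), (246, [196, 164, 121]), (252, [197, 164, 121]), (258, [197, 164, 121]), (264, [197, 165, 122]), (270, [197, 165, 122]), (276, [197, 165, 121]), (282, [171, 140, 102]), (288, [122, 98, 70]), (294, [122, 97, 69]), (300, [122, 98, 70]), (306, [122, 98, 69]), (312, [121, 98, 70]), (318, [129, 97, 66]), (324, [178, 126, 78])]
(130, 259, 309) (150, 259, 331) (170, 261, 304) (200, 260, 309) (230, 260, 313) (250, 259, 300) (270, 259, 301) (280, 258, 321) (290, 248, 311) (310, 258, 301)
```

```bash
cat > seg.py <<'E'
from fit import *
def ext(im,rs):
    f=im.astype(float)+1; q=f[:,:,0]/f[:,:,2]; m=(q>1.45)&(q<1.95)&(im[:,:,0]>80)
    out=[]
    for r in rs:
        w=np.where(m[r,200:360])[0]+200; k=[x for x in np.split(w,np.where(np.diff(w)>2)[0]+1) if len(x)>5 and x[0]<=285 and x[-1]>=275]
        out.append((r,*[(int(x[0]),int(x[-1])) for x in k],tuple(im[r,280].tolist())))
    return out
E
python3 - <<'E'
from seg import *
for n in("w8","w9","w10"):
  im=cv2.imread(f"pics/{n}.png")[:,:,::-1].astype(int); print(n,*ext(im,range(100,335,8)),sep="\n")
p=(0,150,15.5)
print([np.diff(proj("wrist",[loc(p,x,z)+T[:3,1]*.009,loc(p,x,z)-T[:3,1]*.009],M)[:,0])[0].round(1) for x,z in((13.5,110),(13.5,150),(13.5,192),(.5,192))])
E
```

```text
w8
(100, (182, 130, 82))
(108, (182, 130, 81))
(116, (189, 135, 86))
(124, (192, 139, 88))
(132, (191, 137, 85))
(140, (196, 140, 89))
(148, (194, 140, 88))
(156, (130, 87, 59))
(164, (70, 46, 32))
(172, (81, 54, 38))
(180, (122, 80, 54))
(188, (116, 75, 50))
(196, (148, 149, 145))
(204, (147, 147, 144))
(212, (205, 205, 203))
(220, (268, 291), (122, 98, 70))
(228, (267, 293), (124, 99, 71))
(236, (264, 294), (126, 100, 72))
(244, (264, 295), (126, 102, 74))
(252, (262, 296), (125, 101, 73))
(260, (263, 298), (127, 102, 74))
(268, (262, 299), (128, 103, 75))
(276, (261, 300), (176, 146, 105))
(284, (260, 300), (129, 104, 74))
(292, (260, 300), (134, 108, 78))
(300, (182, 131, 83))
(308, (199, 143, 91))
(316, (201, 146, 93))
(324, (196, 141, 87))
(332, (185, 131, 82))
w9
(100, (183, 129, 82))
(108, (183, 129, 80))
(116, (182, 130, 81))
(124, (184, 131, 82))
(132, (190, 135, 84))
(140, (189, 135, 87))
(148, (193, 138, 86))
(156, (155, 151, 148))
(164, (124, 125, 123))
(172, (104, 106, 105))
(180, (117, 115, 109))
(188, (190, 190, 188))
(196, (271, 290), (139, 117, 91))
(204, (267, 293)
[... 873 characters left out ...]
(260, 300), (195, 163, 121))
(196, (260, 300), (196, 163, 120))
(204, (260, 300), (196, 163, 121))
(212, (260, 300), (196, 164, 122))
(220, (260, 300), (196, 164, 121))
(228, (259, 300), (197, 164, 121))
(236, (259, 300), (197, 165, 121))
(244, (259, 301), (197, 164, 121))
(252, (259, 301), (197, 164, 122))
(260, (258, 301), (197, 165, 121))
(268, (259, 301), (198, 165, 121))
(276, (260, 301), (197, 165, 121))
(284, (260, 301), (134, 108, 77))
(292, (260, 301), (122, 98, 70))
(300, (259, 301), (123, 98, 72))
(308, (259, 301), (123, 99, 71))
(316, (261, 299), (116, 94, 67))
(324, (178, 127, 78))
(332, (167, 117, 73))
[np.float64(-27.5), np.float64(-33.7), np.float64(-44.1), np.float64(-43.0)]
```

Run:
```python
from fit import *
C=np.linalg.inv(np.array(camera_model("wrist")["mount"]))
def tl(q,x,z):
    a,ux,h=q;dx,dz=x-7,z-150
    return np.array([ux+np.cos(a)*dx-np.sin(a)*dz,0,-h-(np.sin(a)*dx+np.cos(a)*dz)])/1000
pr=lambda ps:proj("wrist",ps,C)[:,1]
def rep(n,q,tz):
    w=[np.diff(proj("wrist",[tl(q,13.5,z)+[0,.009,0],tl(q,13.5,z)-[0,.009,0]],C)[:,0])[0].round(1) for z in(110,188)]
    a=q[0]; # pad centre (0,19)
    vx,vh=0-q[1],19-q[2]; print(n,"th",np.degrees(a).round(1),"ux,h",q[1:],"foot z",tz-tl(q,-11,0)[2]*1000,"pad centre in strainer: x",7+np.cos(a)*vx+np.sin(a)*vh,"z",150-np.sin(a)*vx+np.cos(a)*vh,"w",w,"mouth",tl(q,14,52)*1000)
s=least_squares(lambda u:pr([tl((0,*u),13.5,102),tl((0,*u),.5,192)])-[218.5,298.5],[0,15]);rep("w8",(0,*s.x),0)
for n,A,B,f,tz in(("w9",195.5,298.5,.5,134.5),("w9b",195.5,298.5,13.5,134.5),("w10",112.5,317.5,13.5,39.8),("w10b",112.5,283,13.5,39.8)):
  s=least_squares(lambda q:np.r_[pr([tl(q,13.5,102),tl(q,f,192)])-[A,B],tz-tl(q,-11,0)[2]*1000],[.3 if tz>50 else 1.2,0,15],x_scale=[.1,10,10]);rep(n,s.x,tz);print(s.cost)
```

```text
w8 th 0.0 ux,h (np.float64(-6.938262841034122), np.float64(-0.10634690384682795)) foot z -150.10634690384683 pad centre in strainer: x 13.938262841034122 z 169.10634690384683 w [np.float64(-25.5), np.float64(-38.1)] mouth [ 0.062  0.    98.106]
w9 th 7.8 ux,h [ 7.633 16.554] foot z 0.0 pad centre in strainer: x -0.22954414888661362 z 153.46109470894646 w [np.float64(-28.3), np.float64(-43.5)] mouth [27.896  0.    79.583]
0.0
w9b th 16.6 ux,h [ 0.777 14.413] foot z -8.526512829121202e-14 pad centre in strainer: x 7.562288019307031 z 154.61815649266873 w [np.float64(-28.2), np.float64(-41.8)] mouth [35.402  0.    77.533]
4.281305904815475e-26
w10 th 66.1 ux,h [24.317 37.431] foot z 2.1245227799226996e-12 pad centre in strainer: x -19.702812317626943 z 164.76363684343707 w [np.float64(-39.8), np.float64(-43.3)] mouth [116.749   0.     -4.125]
3.3761108614861794e-22
w10b th 79.3 ux,h [23.206  5.756] foot z 1.4210854715202004e-14 pad centre in strainer: x 15.701468556667226 z 175.26294742256493 w [np.float64(-34.7), np.float64(-33.4)] mouth [120.801   0.      5.574]
2.9585439389408827e-26
```

```bash
python3 -m crank '[[[0,0,0,0],[0,0,0,0],[0,0,-0.5,0],[0,0,-1.5,0],[0,0,-3,0],[0,0,-3,0],[0,0,-3,0],[0,0,-3,0],[0,0,0,0],[0,0,0,0]]]' 0.5 120
python3 - <<'E'
from seg import *
im=shot("wrist","w11.png");T=tcp();s=read_state();print(T[:3,3],s["contact_force"],s["moment"],s["width"],s["grasp_force"])
print("wrist",[(t,[(np.round(x["centre"],1),round(x["confidence"],2)) for x in tip_of("wrist",t)[:1]]) for t in("strainer_mouth","strainer_grip","strainer")],[x["box"] for x in search_frame("wrist","strainer")[:1]])
for n in("side","top"): shot(n,n+"11.png")
for t in("strainer_mouth","strainer_grip","strainer"):
  o=[]
  for n in("side","top"):
    r=tip_of(n,t)[:2];print(t,n,[(np.round(x["centre"],1),round(x["confidence"],2)) for x in r]); o.append(ray(n,r[0]["centre"]) if r else None)
  if all(x is not None for x in o): p=tri(o);print(p,"local mm",(np.linalg.inv(T)@[*p,1])[:3]*1000)
print(*[e for e in ext(im.astype(int),range(90,335,6)) if len(e)>2],sep=" ")
E
```

```text
time_s: 27.9
tcp_pos: [0.4429, 0.1974, 0.1797]
eef_rot: [-0.0, 0.985, 0.173, 0.001]
contact_force: [-0.3, -0.2, -1.0]
width: 0.186
grasp_force: 117.2
[0.442 0.197 0.179] [-0.545 -0.113 -1.581] [-0.019  0.072 -0.018] 0.18602555303655208 117.15111136436462
wrist [('strainer_mouth', [(array([279.8,  12.1]), 0.84)]), ('strainer_grip', [(array([281.8, 216. ]), 0.65)]), ('strainer', [])] []
strainer_mouth side [(array([236.9, 263.7]), 0.77), (array([269.8, 260.2]), 0.49)]
strainer_mouth top [(array([199.1, 216.1]), 0.58)]
[0.558 0.23  0.158] local mm [120.034   8.358  20.731]
strainer_grip side [(array([269.8, 260.3]), 0.68)]
strainer_grip top [(array([201.4, 249.3]), 0.77)]
[0.464 0.207 0.233] local mm [ 23.47  -1.68 -53.75]
strainer side [(array([220.1, 266.9]), 0.96), (array([197.1, 265.9]), 0.61)]
strainer top [(array([196.2, 206.3]), 0.71)]
[0.594 0.249 0.128] local mm [160.868   3.157  50.796]
(114, (264, 296), (171, 141, 106)) (120, (261, 299), (189, 158, 115)) (126, (261, 299), (191, 159, 116)) (132, (261, 299), (190, 158, 117)) (138, (261, 299), (192, 159, 118)) (144, (261, 299), 
[... 284 characters left out ...]
, 161, 117)) (198, (260, 300), (194, 162, 119)) (204, (260, 300), (195, 163, 122)) (210, (260, 300), (194, 162, 120)) (216, (260, 300), (194, 162, 119)) (222, (260, 300), (195, 163, 120)) (228, (260, 300), (194, 162, 119)) (234, (260, 300), (195, 163, 120)) (240, (259, 300), (196, 163, 121)) (246, (259, 300), (196, 164, 121)) (252, (260, 301), (196, 163, 120)) (258, (259, 301), (196, 164, 121)) (264, (260, 300), (196, 164, 120)) (270, (260, 300), (196, 163, 120)) (276, (261, 300), (196, 164, 120)) (282, (261, 300), (121, 97, 69)) (288, (261, 299), (122, 97, 70)) (294, (261, 299), (122, 97, 70)) (300, (260, 300), (122, 98, 69)) (306, (260, 300), (121, 97, 69)) (312, (260, 300), (119, 95, 67))
```

```bash
python3 -m crank '[[[0,0,3,0],[0,0,3,0],[0,0,3,0],[0,0,2.5,0],[0,0,1.4,0],[0,0,0.5,0],[0,0,0.3,0],[0,0,0,0]]]'
python3 -m crank '[[[0,0,0,0],[0,0,0,0],[0,0,0.1,0],[0,0,0.1,0]]]' 1.75 20
python3 -m crank '[[[-0.15,0,0.3,0],[-0.15,0,0.35,0],[-0.15,0,0.35,0],[-0.15,0,0.35,0],[-0.15,0,0.35,0],[0,0,0,0]]]'
python3 - <<'E'
from seg import *
im=shot("wrist","w12.png");s=read_state();print(s["contact_force"],s["moment"],s["width"],s["grasp_force"])
e=[e for e in ext(im.astype(int),range(60,345,4)) if len(e)>2];print(e[0],e[1],e[-2:])
E
```

```text
time_s: 29.35
tcp_pos: [0.4428, 0.1977, 0.0427]
eef_rot: [-0.0, 0.985, 0.174, 0.0]
contact_force: [-0.0, 0.1, -0.9]
width: 0.186
grasp_force: 117.2
time_s: 29.75
tcp_pos: [0.4424, 0.1974, 0.0407]
eef_rot: [0.0, 0.985, 0.173, 0.0]
contact_force: [-1.6, -0.2, 2.7]
width: 0.207
grasp_force: 23.9
time_s: 30.35
tcp_pos: [0.4351, 0.1948, 0.0228]
eef_rot: [0.0, 0.985, 0.174, -0.0]
contact_force: [-1.6, -1.2, 1.6]
width: 0.205
grasp_force: 23.8
[-0.498 -0.485  0.723] [-0.038  0.165 -0.023] 0.20506790740692857 23.822578489780426
(108, (261, 299), (189, 157, 116)) (112, (260, 301), (193, 161, 118)) [(312, (259, 301), (122, 98, 69)), (316, (261, 299), (118, 95, 68))]
```

```bash
python3 -m crank '[[[-0.1,0,0.35,0],[-0.1,0,0.35,0],[-0.1,0,0.3,0],[-0.05,0,0.3,0],[0,0,0,0]]]'
python3 - <<'E'
from seg import *
im=shot("wrist","w13.png");s=read_state();print(tcp()[:3,3],s["contact_force"],s["moment"],s["width"],s["grasp_force"])
e=[e for e in ext(im.astype(int),range(60,345,2)) if len(e)>2];print(e[0],e[1:60:8],e[-2:])
print([(t,[(np.round(x["centre"],1),round(x["confidence"],2)) for x in tip_of("wrist",t)[:1]]) for t in("strainer_mouth","strainer_grip","strainer")])
E
```

```text
time_s: 30.9
tcp_pos: [0.4319, 0.1937, 0.01]
eef_rot: [0.0, 0.985, 0.174, -0.0]
contact_force: [-1.3, -0.9, 2.0]
width: 0.209
grasp_force: 23.8
[0.432 0.194 0.01 ] [-0.765 -0.066  0.817] [-0.07   0.075  0.041] 0.2055328864327621 23.77324104309082
(102, (261, 299), (179, 147, 106)) [(104, (260, 300), (190, 158, 117)), (120, (259, 302), (195, 162, 119)), (136, (259, 301), (195, 163, 121)), (152, (259, 301), (196, 163, 121)), (168, (259, 301), (196, 164, 120)), (184, (259, 301), (197, 164, 121)), (200, (259, 301), (198, 165, 122)), (216, (259, 301), (198, 164, 122))] [(316, (261, 300), (119, 96, 68)), (318, (263, 298), (114, 90, 65))]
[('strainer_mouth', []), ('strainer_grip', [(array([281.8, 217. ]), 0.77)]), ('strainer', [])]
```

```bash
cat > pose.py <<'E'
from fit import *
C=np.linalg.inv(np.array(camera_model("wrist")["mount"]))
def tl(q,x,z):
    a,ux,h=q;dx,dz=x-7,z-150
    return np.array([ux+np.cos(a)*dx-np.sin(a)*dz,0,-h-(np.sin(a)*dx+np.cos(a)*dz)])/1000
pr=lambda ps:proj("wrist",ps,C)[:,1]
def wid(q,z): return np.diff(proj("wrist",[tl(q,13.5,z)-[0,.009,0],tl(q,13.5,z)+[0,.009,0]],C)[:,0])[0]
def rep(n,q,tz):
    a=q[0];print(n,"th",np.degrees(a).round(1),"ux,h",q[1:],"foot z",tz-tl(q,-11,0)[2]*1000,"bot z",tz-tl(q,-14,52)[2]*1000,"w",[wid(q,z).round(1) for z in(106,185)],"mouth",tl(q,14,52)*1000)
E
python3 - <<'E'
from pose import *
for A,B in((101.5,318.5),(101.5,314)):
  s=least_squares(lambda q:np.r_[pr([tl(q,13.5,102),tl(q,13.5,192)])-[A,B],10-tl(q,-11,0)[2]*1000],[1.2,20,30],x_scale=[.1,10,10]);rep("w13",s.x,10)
E
```

```text
w13 th 76.4 ux,h [26.448 42.781] foot z 0.0 bot z 9.316891536920096 w [np.float64(43.8), np.float64(43.0)] mouth [123.344   0.    -26.531]
w13 th 77.6 ux,h [26.485 39.832] foot z 7.105427357601002e-15 bot z 8.251158639472543 w [np.float64(43.1), np.float64(41.9)] mouth [123.698   0.    -25.596]
```

```bash
python3 -m crank '[[[-0.05,0,0.3,0],[0,0,0.1,0],[0,0,0,0]]]'
python3 -m crank '[[[0,0,0,0],[0,0,0,0],[0,0,0,0],[0,0,0,0],[0,0,0,0]]]' 3.5 20
python3 - <<'E'
from pose import *
from seg import ext
im=shot("wrist","w14.png");print(tcp()[:3,3],read_state()["contact_force"])
e=[e for e in ext(im.astype(int),range(60,360,2)) if len(e)>2];print(e[0],e[1:200:10],e[-2:])
print([(t,[(np.round(x["centre"],1),round(x["confidence"],2)) for x in tip_of("wrist",t)[:1]]) for t in("strainer_mouth","strainer_grip","strainer")])
E
```

```text
time_s: 31.4
tcp_pos: [0.4316, 0.1935, 0.0062]
eef_rot: [0.0, 0.985, 0.174, -0.0]
contact_force: [-1.5, 0.3, 1.3]
width: 0.208
grasp_force: 23.8
time_s: 31.9
tcp_pos: [0.4317, 0.1936, 0.0064]
eef_rot: [-0.0, 0.985, 0.174, 0.0]
contact_force: [-0.3, -0.0, -0.3]
width: 0.408
grasp_force: 0.0
[0.432 0.194 0.006] [-0.06   0.245  0.345]
(132, (264, 296), (176, 147, 114)) [(134, (263, 297), (187, 155, 114)), (154, (263, 297), (186, 153, 113)), (174, (263, 297), (186, 154, 113)), (194, (264, 296), (186, 154, 113)), (214, (264, 296), (187, 155, 114)), (234, (264, 296), (187, 156, 114)), (254, (266, 295), (117, 94, 66)), (274, (265, 295), (116, 93, 67))] [(282, (266, 294), (117, 94, 68)), (284, (267, 292), (112, 89, 63))]
[('strainer_mouth', [(array([280.4,   9.2]), 0.87)]), ('strainer_grip', [(array([282.6, 217.7]), 0.95)]), ('strainer', [])]
```

Run:
```python
from pose import *
for th in(80,84,86.6,90,92,95):
  s=least_squares(lambda u:pr([tl((np.radians(th),*u),13.5,102),tl((np.radians(th),*u),13.5,192)])-[131.5,285],[20,20]);rep("w14",(np.radians(th),*s.x),6.4); print(pr([tl((np.radians(th),*s.x),14,88.5),tl((np.radians(th),*s.x),14,52),tl((np.radians(th),*s.x),7,150)]))
print(atz("wrist",[280,217],.03))
im=cv2.imread("pics/w14.png");print([(r,im[r,280].tolist()) for r in range(0,132,6)])
```

```text
w14 th 80.0 ux,h (np.float64(13.40061337712263), np.float64(-10.389254773538902)) foot z -47.763020977798206 bot z -41.68773899815445 w [np.float64(31.4), np.float64(30.2)] mouth [111.127   0.     20.513]
[106.965  38.783 213.973]
w14 th 84.0 ux,h (np.float64(13.47082012134025), np.float64(-9.039328472562504)) foot z -36.21999207933944 bot z -33.768077675526285 w [np.float64(32.2), np.float64(30.0)] mouth [111.666   0.     12.321]
[106.049  33.612 214.457]
w14 th 86.6 ux,h (np.float64(13.651942504596558), np.float64(-7.673351128394361)) foot z -28.137624067416397 bot z -28.048412125237682 w [np.float64(32.7), np.float64(30.0)] mouth [111.895   0.      6.498]
[105.421  29.967 214.776]
w14 th 90.0 ux,h (np.float64(14.049167722171793), np.float64(-5.311660291795412)) foot z -16.91166029179542 bot z -19.91166029179542 w [np.float64(33.7), np.float64(30.0)] mouth [112.049   0.     -1.688]
[104.55   24.783 215.201]
w14 th 92.0 ux,h (np.float64(14.367230809172112), np.float64(-3.6208096517834125)) foot z -9.974920032751994 bot z -14.787866342339333 w [np.float64(34.3), np.float64(30.1)] mouth [112.063   0.     -6.795]
[104.008  21.472 215.457]
w14 th 95.0 ux,h (np.float64(14.960542194666932), np.float64(-0.6709873945448482)) foot z 0.8708694519524673 bot z -6.649813265200997 w [np.float64(35.3), np.float64(30.3)] mouth [111.978   0.    -14.844]
[103.145  16.066 215.85 ]
[0.452 0.201 0.03 ]
[(0, [97, 98, 98]), (6, [100, 100, 100]), (12, [99, 100, 100]), (18, [98, 97, 96]), (24, [99, 100, 101]), (30, [100, 99, 99]), (36, [97, 98, 98]), (42, [83, 82, 81]), (48, [101, 101, 101]), (54, [100, 101, 101]), (60, [95, 91, 90]), (66, [95, 96, 96]), (72, [95, 96, 96]), (78, [94, 93, 93]), (84, [95, 95, 97]), (90, [89, 89, 89]), (96, [167, 173, 172]), (102, [181, 184, 184]), (108, [169, 172, 172]), (114, [185, 188, 189]), (120, [186, 189, 189]), (126, [185, 188, 187])]
```

```bash
python3 -m crank '[[[0.6,0,0,0],[1,0,0,0],[1,0,0,0],[1,0,0,0],[1,0,0,0],[0,0,0.2,0],[0,0,0.1,0],[0,0,0,0]]]'
python3 -m crank '[[[0,0,0,0],[0,0,0,0],[0,0,0,0],[0,0,0,0],[0,0,0,0]]]' 1.78 20
python3 - <<'E'
from pose import *
from seg import ext
im=shot("wrist","w15.png");s=read_state();print(tcp()[:3,3],s["contact_force"],s["moment"],s["width"],s["grasp_force"])
e=[e for e in ext(im.astype(int),range(60,360,2)) if len(e)>2];print(e[0],e[1:200:10],e[-2:])
E
```

```text
time_s: 32.9
tcp_pos: [0.474, 0.2088, 0.0031]
eef_rot: [0.0, 0.985, 0.174, -0.001]
contact_force: [-0.5, -0.1, -0.2]
width: 0.411
grasp_force: 0.0
time_s: 33.4
tcp_pos: [0.4748, 0.2093, 0.0034]
eef_rot: [0.0, 0.985, 0.174, 0.0]
contact_force: [-0.6, 0.4, 0.0]
width: 0.214
grasp_force: 0.0
[0.475 0.209 0.003] [ 0.19  -0.384 -0.669] [ 0.043 -0.024 -0.008] 0.2064138480966304 0.0
(222, (285, 296), (179, 170, 160)) [(224, (264, 296), (179, 147, 108)), (244, (264, 296), (187, 155, 113)), (264, (265, 295), (118, 93, 67)), (284, (265, 295), (117, 94, 66)), (304, (265, 295), (118, 95, 68)), (324, (266, 295), (186, 155, 113)), (344, (266, 294), (187, 156, 114))] [(352, (266, 293), (187, 155, 113)), (354, (267, 292), (183, 152, 110))]
```

```bash
python3 -m crank '[[[0,0,0,0],[0,0,0,0],[0,0,0,0]]]' 1.76 20
python3 -m crank '[[[0,0,-0.2,0],[0,0,-0.2,0],[0,0,-0.2,0],[0,0,-0.1,0],[0,0,0,0],[0,0,0,0]]]'
python3 - <<'E'
from pose import *
from seg import ext
im=shot("wrist","w16.png");s=read_state();print(tcp()[:3,3],s["contact_force"],s["moment"],s["width"],s["grasp_force"])
e=[e for e in ext(im.astype(int),range(60,390,2)) if len(e)>2];print(e[0],e[1:200:10],e[-2:])
E
```

```text
time_s: 33.75
tcp_pos: [0.4749, 0.2093, 0.0034]
eef_rot: [0.0, 0.985, 0.174, -0.0]
contact_force: [0.4, -0.2, 0.4]
width: 0.204
grasp_force: 0.0
time_s: 34.35
tcp_pos: [0.4749, 0.2093, 0.0104]
eef_rot: [0.0, 0.985, 0.174, 0.0]
contact_force: [1.0, -0.9, -0.7]
width: 0.208
grasp_force: 0.0
[0.475 0.209 0.01 ] [-0.299  0.421 -0.433] [-0.006 -0.048  0.016] 0.2069023480276433 0.0
(218, (285, 295), (185, 182, 178)) [(220, (265, 296), (179, 148, 109)), (240, (265, 296), (186, 154, 113)), (260, (265, 295), (119, 97, 68)), (280, (266, 295), (119, 96, 69)), (300, (266, 294), (118, 95, 68)), (320, (267, 294), (184, 152, 111)), (340, (266, 294), (187, 156, 115))] [(346, (267, 292), (186, 155, 113)), (348, (270, 290), (174, 135, 93))]
```

```bash
python3 -m crank '[[[0,0,0.3,0],[0,0,0.3,0],[0,0,0.1,0],[0,0,0,0]]]' >/dev/null
python3 -m crank '[[[0,0,0,0],[0,0,0,0],[0,0,0,0]]]' 1.72 20
python3 -m crank '[[[0,0,0,0],[0,0,0,0],[0,0,0,0]]]' 1.67 20
```

```text
time_s: 35.1
tcp_pos: [0.4749, 0.2093, 0.0035]
eef_rot: [0.0, 0.985, 0.174, 0.0]
contact_force: [-0.2, -0.1, 0.0]
width: 0.198
grasp_force: 0.0
time_s: 35.4
tcp_pos: [0.4749, 0.2093, 0.0034]
eef_rot: [0.0, 0.985, 0.174, 0.0]
contact_force: [0.1, 0.6, -0.4]
width: 0.193
grasp_force: 0.0
```

```bash
python3 -m crank '[[[0,0,0,0],[0,0,0,0],[0,0,0,0],[0,0,0,0]]]' 1.0 20
```

```text
time_s: 35.8
tcp_pos: [0.4749, 0.2093, 0.0034]
eef_rot: [0.0, 0.985, 0.174, 0.0]
contact_force: [-0.8, -0.2, 0.2]
width: 0.111
grasp_force: 0.0
```

The fingers closed past the handle without touching it, so the pads sit further back from the reported TCP than I assumed. That also matches the earlier lean fits. I'll reopen and go lower carefully, watching the force.

```bash
python3 -m crank '[[[0,0,0,0],[0,0,0,0],[0,0,0,0],[0,0,0,0],[0,0,0.2,0],[0,0,0,0]]]' 3.5 20
python3 -m crank '[[[0,0,0.2,0],[0,0,0.2,0],[0,0,0,0]]]'
python3 -m crank '[[[0,0,0.2,0],[0,0,0.2,0],[0,0,0,0]]]'
```

```text
time_s: 36.4
tcp_pos: [0.4747, 0.2092, 0.0012]
eef_rot: [0.0, 0.985, 0.174, -0.0]
contact_force: [-0.5, 0.1, -0.1]
width: 0.408
grasp_force: 0.0
time_s: 36.7
tcp_pos: [0.4747, 0.2091, -0.003]
eef_rot: [0.0, 0.985, 0.174, -0.0]
contact_force: [0.2, -0.3, 0.5]
width: 0.408
grasp_force: 0.0
time_s: 37.0
tcp_pos: [0.4747, 0.2092, -0.0069]
eef_rot: [0.0, 0.985, 0.174, -0.0]
contact_force: [0.9, 0.8, 0.2]
width: 0.41
grasp_force: 0.0
```

Confirmed: the TCP is below the table height with no contact, so the true fingertips are higher than reported. Going further down.

```bash
python3 -m crank '[[[0,0,0.2,0],[0,0,0.2,0],[0,0,0.1,0],[0,0,0,0]]]'
python3 -m crank '[[[0,0,0.2,0],[0,0,0.2,0],[0,0,0,0]]]'
python3 -m crank '[[[0,0,0.15,0],[0,0,0.15,0],[0,0,0,0]]]'
```

```text
time_s: 37.4
tcp_pos: [0.4748, 0.2092, -0.0118]
eef_rot: [0.0, 0.985, 0.174, -0.0]
contact_force: [-0.8, -0.5, 0.0]
width: 0.415
grasp_force: 0.0
time_s: 37.7
tcp_pos: [0.4747, 0.2092, -0.0159]
eef_rot: [0.0, 0.985, 0.174, -0.0]
contact_force: [0.3, 0.4, -0.2]
width: 0.415
grasp_force: 0.0
time_s: 38.0
tcp_pos: [0.4747, 0.2092, -0.0188]
eef_rot: [0.0, 0.985, 0.174, -0.0]
contact_force: [0.6, 0.1, -0.3]
width: 0.409
grasp_force: 0.0
```

```bash
python3 -m crank '[[[0,0,0.1,0],[0,0,0,0]]]'
python3 -m crank '[[[0,0,0,0],[0,0,0,0],[0,0,0,0],[0,0,0,0]]]' 1.75 20
```

```text
time_s: 38.2
tcp_pos: [0.4749, 0.2093, -0.0197]
eef_rot: [0.0, 0.985, 0.174, -0.0]
contact_force: [-0.5, 0.4, -0.2]
width: 0.409
grasp_force: 0.0
time_s: 38.6
tcp_pos: [0.4749, 0.2093, -0.0196]
eef_rot: [0.0, 0.985, 0.174, 0.0]
contact_force: [-1.0, 0.4, 0.7]
width: 0.201
grasp_force: 8.3
```

```bash
python3 -m crank '[[[0,0,-0.15,0],[0,0,-0.15,0],[0,0,-0.15,0],[0,0,-0.15,0],[0,0,-0.05,0],[0,0,0,0],[0,0,0,0]]]'
python3 - <<'E'
from pose import *
from seg import ext
im=shot("wrist","w17.png");s=read_state();print(tcp()[:3,3],s["contact_force"],s["moment"],s["width"],s["grasp_force"])
e=[e for e in ext(im.astype(int),range(60,390,1)) if len(e)>2];print(e[0],e[1],e[2:200:20],e[-2:])
E
```

```text
time_s: 39.3
tcp_pos: [0.4748, 0.2093, -0.0131]
eef_rot: [0.0, 0.985, 0.174, 0.0]
contact_force: [0.7, -0.2, -0.9]
width: 0.208
grasp_force: 8.2
[ 0.475  0.209 -0.013] [ 0.679  0.724 -1.277] [-0.015  0.018  0.019] 0.20355055931211197 8.248199969530106
(237, (262, 275), (284, 299), (174, 160, 144)) (238, (262, 298), (173, 145, 111)) [(239, (261, 299), (181, 149, 109)), (259, (262, 299), (187, 155, 113)), (279, (262, 298), (118, 94, 67)), (299, (263, 298), (118, 94, 65)), (319, (263, 297), (119, 95, 67)), (339, (263, 297), (182, 151, 111)), (359, (276, 284), (115, 92, 69))] [(358, (271, 290), (176, 145, 106)), (359, (276, 284), (115, 92, 69))]
```

```bash
cat > ang.py <<'E'
from pose import *
mc=camera_model("wrist");K,D=np.array(mc["mtx"]),np.array(mc["D"]);Mt=np.array(mc["mount"])
def angle(f,r0,r1):
    im=cv2.imread(f"pics/{f}.png")[:,:,::-1].astype(float); P=[]
    for r in range(r0,r1):
        row=im[r-1:r+2].mean(0); g=np.abs(np.gradient(row,axis=0)).sum(1)
        e=[]
        for lo,hi in((250,275),(287,312)):
            k=lo+np.argmax(g[lo:hi]); w=g[k-2:k+3]; e.append((w*np.arange(k-2,k+3)).sum()/w.sum())
        u=cv2.undistortPoints(np.array([[[e[0],r]],[[e[1],r]]],float),K,D)[:,0]
        Z=.018/(u[1,0]-u[0,0]); c=u.mean(0)
        P.append((Mt@[c[0]*Z,c[1]*Z,Z,1])[:3])
    P=np.array(P); ok=np.ones(len(P),bool)
    for _ in range(4):
        x=P[:,0];cf=np.polyfit(x[ok],-P[ok,2],1); res=-P[:,2]-np.polyval(cf,x); ok=np.abs(res)<2*res[ok].std()+1e-5
    th=90-np.degrees(np.arctan(-cf[0]))
    # edge geometry: top-face line height at tool x=0
    return th,cf[1]*1000,ok.sum(),res[ok].std()*1000
E
python3 - <<'E'
from ang import *
for f,a,b in(("w8",222,250),("w9",200,250),("w10",118,240),("w11",118,240),("w13",106,240),("w14",136,240),("w14",136,280),("w15",226,345),("w16",222,340),("w17",241,345),("w17",241,320)):
    print(f,angle(f,a,b))
E
```

```text
w8 (np.float64(171.30271145589882), np.float64(-18.814427075910043), np.int64(28), np.float64(13.33448641395428))
w9 (np.float64(9.174862431819847), np.float64(80.99368363249538), np.int64(39), np.float64(2.9417105461964344))
w10 (np.float64(112.27074002119986), np.float64(32.03560246701781), np.int64(104), np.float64(8.929083011058843))
w11 (np.float64(73.51728151811149), np.float64(38.390776389209506), np.int64(114), np.float64(4.669444208244292))
w13 (np.float64(76.14798902534054), np.float64(48.00537327973728), np.int64(90), np.float64(1.0251835970615033))
w14 (np.float64(141.49686849235508), np.float64(-10.73439867757332), np.int64(86), np.float64(11.503864953761903))
w14 (np.float64(122.02911353711231), np.float64(11.126266241340112), np.int64(128), np.float64(16.907037151918747))
w15 (np.float64(98.99962261940773), np.float64(60.497438440267885), np.int64(103), np.float64(12.765691264127803))
w16 (np.float64(77.4560909611533), np.float64(57.86802747114818), np.int64(98), np.float64(6.700581773218489))
w17 (np.float64(126.49015254067547), np.float64(66.71393740334022), np.int64(88), np.float64(12.722161971503661))
w17 (np.float64(132.48794755689755), np.float64(60.29168949246622), np.int64(63), np.float64(8.872254084514317))
```

```bash
cat > ang.py <<'E'
from pose import *
from seg import ext
mc=camera_model("wrist");K,D=np.array(mc["mtx"]),np.array(mc["D"]);Mt=np.array(mc["mount"])
def angle(f,r0,r1,b=1.8):
    im=cv2.imread(f"pics/{f}.png")[:,:,::-1].astype(int); P=[]
    for e in ext(im,range(r0,r1)):
        if len(e)!=3: continue
        r,(l,h),_=e
        u=cv2.undistortPoints(np.array([[[l+.5-b/2,r]],[[h-.5+1+b/2-.5,r]]],float),K,D)[:,0]
        Z=.018/(u[1,0]-u[0,0]); c=u.mean(0); P.append((Mt@[c[0]*Z,c[1]*Z,Z,1])[:3])
    P=np.array(P); ok=np.ones(len(P),bool)
    # fit along the optical-independent direction: minimise over x
    for _ in range(4):
        cf=np.polyfit(P[ok,0],-P[ok,2],1); res=-P[:,2]-np.polyval(cf,P[:,0]); ok=np.abs(res)<2.5*res[ok].std()+1e-5
    return (90+np.degrees(np.arctan(cf[0]))).round(1),(cf[1]*1000).round(1),int(ok.sum()),(res[ok].std()*1000).round(2),(P[[0,-1]]*1000).round(0).tolist()
E
python3 - <<'E'
from ang import *
for f,a,b in(("w10",118,245),("w11",120,245),("w13",106,245),("w14",136,282),("w14",136,245),("w15",226,350),("w16",222,345),("w17",241,350),("w17",241,320)):
    print(f,angle(f,a,b))
E
```

```text
w10 (np.float64(63.6), np.float64(57.7), 127, np.float64(1.97), [[68.0, 0.0, -24.0], [18.0, -0.0, -52.0]])
w11 (np.float64(63.3), np.float64(56.9), 125, np.float64(1.72), [[68.0, 0.0, -24.0], [17.0, -0.0, -49.0]])
w13 (np.float64(73.6), np.float64(58.4), 139, np.float64(1.2), [[73.0, 0.0, -37.0], [18.0, -0.0, -52.0]])
w14 (np.float64(97.6), np.float64(6.0), 146, np.float64(2.96), [[60.0, 0.0, -9.0], [-27.0, -0.0, 2.0]])
w14 (np.float64(93.9), np.float64(8.6), 108, np.float64(2.29), [[60.0, 0.0, -9.0], [-1.0, -0.0, -4.0]])
w15 (np.float64(95.4), np.float64(13.2), 119, np.float64(1.86), [[13.0, 0.0, -12.0], [-68.0, -0.0, -8.0]])
w16 (np.float64(97.0), np.float64(7.1), 123, np.float64(3.37), [[15.0, 0.0, -11.0], [-74.0, -0.0, 5.0]])
w17 (np.float64(96.5), np.float64(37.4), 107, np.float64(2.13), [[14.0, -0.0, -39.0], [-48.0, 0.0, -33.0]])
w17 (np.float64(98.8), np.float64(37.5), 77, np.float64(1.9), [[14.0, -0.0, -39.0], [-30.0, -0.0, -33.0]])
```

```bash
python3 -m crank '[[[0,0,0,0],[0,0,0,0]]]' 1.76 20
python3 - <<'E'
from ang import *
shot("wrist","w18.png");print(angle("w18",243,350))
E
python3 -m crank '[[[0,0,0,0],[0,0,0,0]]]' 1.77 20
python3 - <<'E'
from ang import *
shot("wrist","w19.png");print(angle("w19",243,350))
E
```

```text
time_s: 39.55
tcp_pos: [0.4748, 0.2092, -0.0132]
eef_rot: [0.0, 0.985, 0.174, -0.0]
contact_force: [0.2, 0.4, -0.5]
width: 0.208
grasp_force: 8.2
(np.float64(96.0), np.float64(37.4), 105, np.float64(2.19), [[13.0, -0.0, -39.0], [-45.0, -0.0, -37.0]])
time_s: 39.8
tcp_pos: [0.4749, 0.2092, -0.0131]
eef_rot: [0.0, 0.985, 0.174, -0.0]
contact_force: [0.1, 0.0, -1.3]
width: 0.207
grasp_force: 6.9
(np.float64(96.1), np.float64(37.4), 104, np.float64(2.12), [[13.0, -0.0, -39.0], [-48.0, 0.0, -33.0]])
```

```bash
python3 -m crank '[[[0,0,0,0],[0,0,0,0]]]' 1.79 20
python3 - <<'E'
from ang import *
shot("wrist","w20.png");print(angle("w20",243,350))
E
python3 -m crank '[[[0,0,0,0],[0,0,0,0]]]' 1.80 20
python3 - <<'E'
from ang import *
shot("wrist","w21.png");print(angle("w21",243,350))
E
```

```text
time_s: 40.05
tcp_pos: [0.4749, 0.2093, -0.0131]
eef_rot: [0.0, 0.985, 0.174, 0.0]
contact_force: [-0.5, 0.6, -0.5]
width: 0.207
grasp_force: 2.2
(np.float64(92.5), np.float64(38.2), 101, np.float64(1.43), [[13.0, -0.0, -39.0], [-45.0, -0.0, -37.0]])
time_s: 40.3
tcp_pos: [0.475, 0.2093, -0.013]
eef_rot: [-0.0, 0.985, 0.174, 0.0]
contact_force: [0.1, -0.6, -0.0]
width: 0.211
grasp_force: 0.0
(np.float64(98.2), np.float64(33.5), 103, np.float64(1.96), [[10.0, -0.0, -32.0], [-52.0, -0.0, -28.0]])
```

At 2.2 N of grip the strainer pivoted under gravity to 92.5°, and the next opening step dropped it back onto the table. I'll repeat the pivot and stop at that opening.

```bash
python3 -m crank '[[[0,0,0.25,0],[0,0,0.25,0],[0,0,0.15,0],[0,0,0,0]]]' 2.5 20 >/dev/null
python3 -m crank '[[[0,0,0,0],[0,0,0,0],[0,0,0,0]]]' 1.75 20
python3 -m crank '[[[0,0,-0.15,0],[0,0,-0.2,0],[0,0,-0.2,0],[0,0,-0.15,0],[0,0,0,0]]]'
python3 -m crank '[[[0,0,0,0],[0,0,0,0],[0,0,0,0]]]' 1.785 20
python3 - <<'E'
from ang import *
shot("wrist","w22.png");print(angle("w22",243,350))
E
```

```text
time_s: 41.05
tcp_pos: [0.4748, 0.2093, -0.0196]
eef_rot: [0.0, 0.985, 0.174, -0.0]
contact_force: [-0.9, 0.2, -0.3]
width: 0.208
grasp_force: 8.4
time_s: 41.55
tcp_pos: [0.4751, 0.2093, -0.0123]
eef_rot: [-0.0, 0.985, 0.173, 0.0]
contact_force: [0.5, -0.5, -1.3]
width: 0.208
grasp_force: 8.4
time_s: 41.85
tcp_pos: [0.4748, 0.2092, -0.0127]
eef_rot: [0.0, 0.985, 0.174, -0.0]
contact_force: [0.1, -0.3, -1.3]
width: 0.207
grasp_force: 3.4
(np.float64(91.7), np.float64(38.4), 102, np.float64(1.81), [[10.0, -0.0, -32.0], [-45.0, -0.0, -37.0]])
```

```bash
python3 -m crank '[[[0,0,0,0],[0,0,0,0],[0,0,0,0],[0,0,0,0]]]' 0.5 120
python3 -m crank '[[[0,0,-1,0],[0,0,-2,0],[0,0,-3,0],[0,0,-3,0],[0,0,-3.5,0],[0,0,-4,0],[0,0,-4,0],[0,0,-2,0],[0,0,0,0]]]'
python3 - <<'E'
from ang import *
shot("wrist","w23.png");s=read_state();print(s["moment"],s["grasp_force"],angle("w23",243,350))
T=tcp();im=cv2.imread("pics/w23.png")
print([(t,[(np.round(x["centre"],1),round(x["confidence"],2)) for x in tip_of("wrist",t)[:1]]) for t in("strainer_mouth","strainer_grip","strainer")],[x["box"] for x in search_frame("wrist","strainer")[:1]])
for xm in(58,62,66): print(xm,proj("wrist",[(T@[xm/1000,0,-.039,1])[:3]]))
plan([.554,.021,T[2,3]],20)
o=[]
for n in("side","top"): read_camera(n);r=tip_of(n,"strainer_mouth")[:1];print(r);o.append(ray(n,r[0]["centre"])) if r else 0
if len(o)==2: p=tri(o);print((np.linalg.inv(T)@[*p,1])[:3]*1000)
E
```

```text
time_s: 42.3
tcp_pos: [0.4748, 0.2092, -0.0126]
eef_rot: [0.0, 0.985, 0.174, -0.0]
contact_force: [-0.3, -0.7, 0.5]
width: 0.156
grasp_force: 117.8
time_s: 43.2
tcp_pos: [0.4766, 0.2103, 0.216]
eef_rot: [-0.001, 0.985, 0.173, 0.003]
contact_force: [0.2, 0.1, -0.7]
width: 0.156
grasp_force: 117.9
[-0.029  0.073 -0.005] 117.9000041121617 (np.float64(79.8), np.float64(9.0), 106, np.float64(14.87), [[10.0, -0.0, -32.0], [-45.0, -0.0, -37.0]])
[('strainer_mouth', [(array([281. , 125.1]), 0.57)]), ('strainer_grip', [(array([280.3, 328.2]), 0.74)]), ('strainer', [(array([382.2, 281.2]), 0.34)])] [[187.6, 0.0, 184.3, 357.5]]
58 [[279.757 139.627]]
62 [[279.751 129.53 ]]
66 [[279.745 119.254]]
shift [ 1.12 20.37 -0.28] turn -0.0 yaw 19.99 tilt z [-0.003 -0.002 -1.   ]
[{'centre': [241.2, 244.4], 'confidence': 0.95}]
[{'centre': [193.4, 218.8], 'confidence': 0.68}]
[ 64.21    4.473 -33.972]
```

```bash
python3 -m crank '[[[0.15,2,0,0],[0.15,3.5,0,0],[0.15,3.5,0,0],[0.15,3.5,0,0],[0.15,3.5,0,0],[0.15,2.4,0,0],[0.15,2,0,0],[0,0,0,0],[0,0,0,0]]]'
python3 - <<'E'
from ang import *
shot("wrist","w24.png");T=tcp();s=read_state();print(s["moment"],s["grasp_force"])
for a,b in((243,350),(243,300),(243,275)): print(angle("w24",a,b))
e=[e for e in ext(cv2.imread("pics/w24.png")[:,:,::-1].astype(int),range(200,380,8)) if len(e)>2];print(e)
print([(t,[(np.round(x["centre"],1),round(x["confidence"],2)) for x in tip_of("wrist",t)[:1]]) for t in("strainer_mouth","strainer_grip","jug_rim")])
o={}
for n in("side","top"):
  shot(n,n+"24.png")
  for t in("strainer_mouth","strainer_grip","strainer","jug_rim","jug"):
    r=tip_of(n,t)[:1];print(n,t,[(np.round(x["centre"],1),round(x["confidence"],2)) for x in r])
    if r:o.setdefault(t,[]).append(ray(n,r[0]["centre"]))
for t in o:
  if len(o[t])==2: p=tri(o[t]);print(t,p,(np.linalg.inv(T)@[*p,1])[:3]*1000)
print(proj("top",[.6125,.0425,.255]),proj("side",[.6125,.0425,.255]),T[:3,3])
E
```

```text
time_s: 44.55
tcp_pos: [0.5541, 0.0215, 0.2119]
eef_rot: [-0.0, 0.985, 0.173, -0.0]
contact_force: [-1.0, 1.1, -1.6]
width: 0.158
grasp_force: 118.0
[ 0.006  0.002 -0.024] 118.02638783119619
(np.float64(101.2), np.float64(22.2), 107, np.float64(21.27), [[10.0, -0.0, -32.0], [-25.0, 2.0, -63.0]])
(np.float64(123.5), np.float64(16.0), 56, np.float64(6.59), [[10.0, -0.0, -32.0], [-38.0, -0.0, -0.0]])
(np.float64(140.5), np.float64(18.3), 31, np.float64(4.21), [[10.0, -0.0, -32.0], [-23.0, -0.0, 3.0]])
[(248, (261, 299), (191, 159, 118)), (256, (265, 295), (191, 159, 117)), (264, (266, 295), (120, 96, 69)), (272, (266, 294), (120, 98, 70)), (280, (266, 294), (120, 97, 69)), (288, (266, 294), (120, 98, 69)), (296, (266, 294), (122, 98, 71)), (304, (266, 295), (121, 98, 69)), (312, (265, 295), (121, 98, 71)), (320, (264, 296), (122, 99, 72)), (328, (264, 297), (121, 97, 69)), (336, (262, 298), (121, 98, 69)), (344, (263, 305), (153, 125, 89)), (352, (263, 305), (193, 161, 118))]
[('strainer_mouth', [(array([279.3, 126.6]), 0.6)]), ('strainer_grip', [(array([280.2, 330.1]), 0.87)]), ('jug_rim', [(array([228.9, 286.7]), 0.46)])]
side strainer_mouth [(array([271.4, 186.2]), 0.81)]
side strainer_grip [(array([303.5, 194. ]), 0.89)]
side strainer [(array([251.2, 188.3]), 0.63)]
side jug_rim [(array([273.5, 218.6]), 0.68)]
side jug [(array([273.9, 239.1]), 0.67)]
top strainer_mouth []
top strainer_grip []
top strainer []
top jug_rim [(array([353.8, 183. ]), 0.66)]
top jug []
jug_rim [ 0.804 -0.228 -0.254] [149.368 321.599 465.417]
[[268.266 193.031]] [[270.982 183.747]] [0.554 0.022 0.212]
```

Run:
```python
from ang import *
T=tcp()
for zg in(113,116):
 for th in(80,85,90,95,100):
  q=lambda x,z:(T@np.array([np.cos(t)*(x-7)-np.sin(t)*(z-zg),0,-32-(np.sin(t)*(x-7)+np.cos(t)*(z-zg)),1000])/1000)[:3]
  t=np.radians(th);P=[q(14,52),q(7,150),q(0,0),q(14,88.5),q(14,15.5),q(13.5,102),q(13.5,192)]
  print(zg,th,"side mouth/grip/orig",proj("side",P[:3]).round(1).tolist(),"wrist rows rimnear,rimfar,h0,h1",proj("wrist",P[3:])[:,1].round(1).tolist(),"wrist mouth,grip",proj("wrist",P[:2])[:,1].round(1), "rim width",np.diff(proj("wrist",[P[0]-T[:3,1]*.0365,P[0]+T[:3,1]*.0365])[:,0]).round(1))
im=cv2.imread("pics/w24.png")[:,:,::-1].astype(int)
print([(r,im[r,280].tolist()) for r in list(range(20,70,4))+list(range(190,248,4))])
b=im.sum(2)
for r in range(100,150,10):
  print(r,[(c,im[r,c].tolist()) for c in list(range(180,200,3))+list(range(362,380,3))])
e=ext(im,range(340,380,2));print([x for x in e if len(x)>2])
```

```text
113 80 side mouth/grip/orig [[271.4, 187.7], [307.6, 195.4], [254.5, 188.9]] wrist rows rimnear,rimfar,h0,h1 [215.0, 49.2, 243.6, 426.6] wrist mouth,grip [134.4 336.4] rim width [162.2]
113 85 side mouth/grip/orig [[271.3, 186.2], [307.7, 196.3], [253.6, 186.1]] wrist rows rimnear,rimfar,h0,h1 [217.0, 43.1, 245.3, 416.7] wrist mouth,grip [134.5 333.1] rim width [168.3]
113 90 side mouth/grip/orig [[271.4, 184.8], [307.7, 197.3], [253.0, 183.3]] wrist rows rimnear,rimfar,h0,h1 [219.4, 38.4, 247.2, 406.6] wrist mouth,grip [135.8 329.4] rim width [174.6]
113 95 side mouth/grip/orig [[271.6, 183.4], [307.7, 198.1], [252.7, 180.5]] wrist rows rimnear,rimfar,h0,h1 [222.3, 35.4, 249.1, 396.3] wrist mouth,grip [138.4 325.4] rim width [181.1]
113 100 side mouth/grip/orig [[272.0, 182.0], [307.5, 199.0], [252.7, 177.8]] wrist rows rimnear,rimfar,h0,h1 [225.5, 34.4, 251.3, 385.9] wrist mouth,grip [142.3 321.1] rim width [187.9]
116 80 side mouth/grip/orig [[270.4, 187.6], [306.4, 195.2], [253.5, 188.8]] wrist rows rimnear,rimfar,h0,h1 [208.5, 42.0, 237.3, 420.7] wrist mouth,grip [127.6 330.5] r
[... 2596 characters left out ...]
, 135, 84]), (377, [189, 135, 85])]
140 [(180, [188, 135, 85]), (183, [187, 133, 83]), (186, [188, 134, 83]), (189, [185, 134, 89]), (192, [194, 194, 190]), (195, [184, 183, 180]), (198, [180, 179, 173]), (362, [181, 181, 174]), (365, [205, 204, 201]), (368, [171, 171, 169]), (371, [165, 115, 71]), (374, [139, 94, 57]), (377, [170, 119, 73])]
[(340, (263, 304), (121, 96, 69)), (342, (263, 305), (119, 97, 68)), (344, (263, 305), (153, 125, 89)), (346, (263, 305), (193, 161, 119)), (348, (263, 305), (194, 162, 119)), (350, (263, 305), (194, 161, 118)), (352, (263, 305), (193, 161, 118)), (354, (263, 305), (194, 162, 119)), (356, (262, 301), (194, 162, 119)), (358, (271, 290), (181, 148, 109))]
```

Run:
```python
from ang import *
ph=np.linspace(0,2*np.pi,73)
def model(v):
    t,ux,h=v  # tool position of strainer (7,0,113)
    f=lambda x,y,z:[(ux+np.cos(t)*(x-7)-np.sin(t)*(z-113))/1000,y/1000,-(h+np.sin(t)*(x-7)+np.cos(t)*(z-113))/1000]
    E=proj("wrist",[f(14,36.5*np.sin(p),52+36.5*np.cos(p)) for p in ph],C); h0=proj("wrist",[f(13.5,0,102)],C)[0,1]
    return np.array([E[:,1].min(),np.ptp(E[:,0]),h0,E[np.argmax(E[:,0]),1]]),E
im=cv2.imread("pics/w24.png")[:,:,::-1].astype(float)
sat=(im.max(2)-im.min(2)); m=sat<30   # grey metal against orange table
L=[];
for r in range(40,200,4):
    w=np.where(m[r,150:410])[0]+150; w=w[(w>170)&(w<395)]; L.append((r,w.min(),w.max()))
L=np.array(L);k=L[np.argmax(L[:,2]-L[:,1])];print("max width",k,L[::4].tolist())
far=np.where(m[:120,280])[0].min();print("far",far)
def res(v):
    o,E=model(v); R=[(o[0]-far+.5),(o[2]-240.5)]
    right=E[:37]if E[18,0]>E[0,0] else E[36:]
    ys,xs=right[:,1],right[:,0]; i=np.argsort(ys)
    wid=2*(np.interp(L[:,0],ys[i],xs[i])-280)
    return np.r_[R,(wid-(L[:,2]-L[:,1]+1))[(L[:,0]>60)&(L[:,0]<180)]/2]
for g in(1.4,1.6,1.75):
    s=least_squares(res,[g,0,32],x_scale=[.1,5,5],loss="soft_l1");print(np.degrees(s.x[0]),s.x[1:],s.cost,np.abs(s.fun).max()); t,ux,h=s.x
print("mouth local",ux+7*np.cos(t)+61*np.sin(t),h+7*np.sin(t)-61*np.cos(t))
```

```text
max width [124 188 371] [[40, 226, 334], [56, 212, 348], [72, 201, 359], [88, 194, 366], [104, 190, 370], [120, 189, 371], [136, 190, 370], [152, 193, 366], [168, 201, 359], [184, 212, 348]]
far 0
97.46259215611006 [ 3.44  29.553] 27.014979142521582 26.047284216492926
97.46247489672703 [ 3.44  29.553] 27.014979146037533 26.047254261446966
97.46250294770398 [ 3.44  29.553] 27.014979144938717 26.04726128813033
mouth local 63.014421211633156 44.41640123284327
```

```bash
cat > rim.py <<'E'
from ang import *
ph=np.linspace(0,2*np.pi,145)
def fitrim(f,far,h0,rows=(40,200)):
    im=cv2.imread(f"pics/{f}.png")[:,:,::-1].astype(float); m=(im.max(2)-im.min(2))<35; L=[]
    for r in range(*rows,4):
        w=np.where(m[r,175:390])[0]+175; L.append((r,w.min(),w.max()))
    L=np.array(L)
    def model(v):
        t,ux,h=v; f=lambda x,y,z:[(ux+np.cos(t)*(x-7)-np.sin(t)*(z-113))/1000,y/1000,-(h+np.sin(t)*(x-7)+np.cos(t)*(z-113))/1000]
        return proj("wrist",[f(14,36.5*np.sin(p),52+36.5*np.cos(p)) for p in ph],C),proj("wrist",[f(13.5,0,102)],C)[0,1]
    def res(v):
        E,a=model(v); rt=E[E[:,0]>=E[0,0]-.01]; i=np.argsort(rt[:,1])
        wid=2*(np.interp(L[:,0],rt[i,1],rt[i,0])-E[0,0])
        return np.r_[E[:,1].min()-far,a-h0,(wid-(L[:,2]-L[:,1]+1))/2]
    s=least_squares(res,[1.57,0,32],x_scale=[.1,5,5],loss="soft_l1");t,ux,h=s.x
    print("th",np.degrees(t).round(1),s.x[1:],"max res",np.abs(s.fun).max().round(1),s.fun[:2].round(1),"mouth tool x,h",(ux+7*np.cos(t)+61*np.sin(t)).round(1),(h+7*np.sin(t)-61*np.cos(t)).round(1))
E
python3 - <<'E'
from rim import *
fitrim("w24",23.5,240.5);fitrim("w24",24.5,240.5,(60,150))
E
```

```text
th 95.5 [ 3.262 32.095] max res 4.6 [1.3 2.2] mouth tool x,h 63.3 44.9
th 98.0 [ 3.671 29.141] max res 0.9 [0.5 0.2] mouth tool x,h 63.1 44.5
```

Run:
```python
from ang import *
# w8: hanging, mouth centre at tool (7,0,+.083)
for y in(36.5,37.5,38.5):
  print(y,np.ptp(proj("wrist",[[.007,-y/1000,.0825],[.007,y/1000,.0825]],C)[:,0]))
im=cv2.imread("pics/w8.png")[:,:,::-1].astype(float); m=(im.max(2)-im.min(2))<25
print(max((int(np.where(m[r,215:345])[0].max()-np.where(m[r,215:345])[0].min()+1),r) for r in range(192,215)))
S=cv2.imread("pics/side24.png")[:,:,::-1]
T=tcp()
# side image, print grey-mask row extents per column around the basket
m=((S.max(2).astype(int)-S.min(2))<30)&(S.max(2)>90)
for c in range(244,300,3):
  r=np.where(m[165:215,c])[0]+165; print((c,r.min() if len(r) else 0,r.max() if len(r) else 0,len(r)),end=" ")
print()
for th in(80,85,90,95,100):
  t=np.radians(th);q=lambda x,y,z:(T@np.array([2+np.cos(t)*(x-7)-np.sin(t)*(z-113),y,-32-(np.sin(t)*(x-7)+np.cos(t)*(z-113)),1000])/1000)[:3]
  E=proj("side",[q(14,36.5*np.sin(p),52+36.5*np.cos(p)) for p in np.linspace(0,6.283,73)])
  i,j=E[:,0].argmin(),E[:,0].argmax()
  print(th,"rim left",E[i].round(1),"right",E[j].round(1),"top",E[E[:,1].argmin()].round(1),"bot",E[E[:,1].argmax()].round(1),"h",np.ptp(E[:,1]).round(1))
```

```text
36.5 88.21299224644565
37.5 90.63231407240477
38.5 93.05184083225572
(91, 204)
(244, np.int64(180), np.int64(205), 26) (247, np.int64(165), np.int64(201), 18) (250, np.int64(165), np.int64(187), 13) (253, np.int64(165), np.int64(187), 17) (256, np.int64(165), np.int64(191), 24) (259, np.int64(165), np.int64(193), 27) (262, np.int64(165), np.int64(196), 31) (265, np.int64(165), np.int64(214), 35) (268, np.int64(165), np.int64(214), 38) (271, np.int64(165), np.int64(214), 39) (274, np.int64(165), np.int64(214), 34) (277, np.int64(177), np.int64(214), 26) (280, np.int64(178), np.int64(214), 14) (283, np.int64(178), np.int64(192), 10) (286, np.int64(172), np.int64(192), 12) (289, 0, 0, 0) (292, 0, 0, 0) (295, np.int64(197), np.int64(197), 1) (298, 0, 0, 0) 
80 rim left [256.6 189.7] right [284.9 185.3] top [274.2 178. ] bot [267.1 197.4] h 19.4
85 rim left [256.3 187.4] right [285.  184.7] top [272.8 176.3] bot [268.3 196.2] h 19.9
90 rim left [256.2 185.1] right [285.2 184. ] top [271.6 174.5] bot [269.7 195. ] h 20.5
95 rim left [256.3 182.9] right [285.4 183.4] top [270.6 172.7] bot [271.2 194. ] h 21.2
100 rim left [256.8 180.8] right [285.7 182.9] top [269.8 171. ] bot [272.8 193.1] h 22.1
```

```bash
python3 -m crank '[[[0,0,1,0],[0,0,1.5,0],[0,0,1.5,0],[0,0,1.3,0],[0,0,0.9,0],[0,0,0.6,0],[0,0,0,0],[0,0,0,0]]]'
python3 - <<'E'
from ang import *
T=tcp();s=read_state();print(T[:3,3],s["contact_force"],s["grasp_force"],"mouth est",(T@[.0635,0,-.039,1])[:3])
o={}
for n in("side","top"):
  shot(n,n+"25.png")
  for t in("strainer_mouth","jug_rim","strainer"):
    r=tip_of(n,t)[:1];print(n,t,[(np.round(x["centre"],1),round(x["confidence"],2)) for x in r])
shot("wrist","w25.png");print([(t,[(np.round(x["centre"],1),round(x["confidence"],2)) for x in tip_of("wrist",t)[:1]]) for t in("strainer_mouth",)])
print(proj("side",[[.6125,.0425,.13],[.6125,.0425,.183]]),proj("top",[[.6125,.0425,.13],[.6125,.0425,.183]]))
E
```

```text
time_s: 46.15
tcp_pos: [0.5548, 0.0212, 0.1446]
eef_rot: [0.0, 0.985, 0.174, 0.0]
contact_force: [0.4, -0.1, -1.0]
width: 0.152
grasp_force: 118.0
[0.555 0.021 0.145] [ 0.419 -0.132 -0.967] 118.02806147374213 mouth est [0.614 0.043 0.184]
side strainer_mouth [(array([273. , 203.7]), 0.75)]
side jug_rim [(array([271.2, 217.7]), 0.64)]
side strainer [(array([253.9, 205.2]), 0.76)]
top strainer_mouth []
top jug_rim []
top strainer []
[('strainer_mouth', [(array([281.3, 127.8]), 0.7)])]
[[272.58  216.781]
 [271.927 203.316]] [[269.051 201.625]
 [268.738 198.201]]
```

The strainer is steady in a firm grip. By estimate its mouth is within about 2 mm of the jug's axis, with the basket about 25 mm above the rim.

```bash
python3 -c "
from workcell import *
print(close_job())"
```

```text
the job is handed in; nothing more can be done
None
```

The job is handed in at about 46 s, verdict not shown: the jug is seated on the base's pegs and released, and the strainer is held hollow side up, level to within a few degrees, about 25 mm above the jug's mouth and centred to about 2 mm by estimate; to turn it level I set it down on the table and re-gripped it.

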